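Push a profile offcut through the deburring guard with a push stick

TASK

Pick up the wooden push stick by its handle and use it from behind to push the aluminium profile along the channel, under the low guard of the deburring feeder, until the whole profile has come out on the far side and lies on the outfeed bed. Then lay the push stick down on the bench, clear of the feeder. Keep the gripper off the profile, and do not disturb the spanner or the roll of tape.

Things in the scene. Friction and masses are not known exactly. Their poses are not given: they have to be found in the camera images.
- feeder: fixed deburring feeder: dark steel bed plate 470 x 90 mm, 6 mm thick, flat on the bench, bridged by a grey guard with a small motor at its -y side (to y = -93 mm). Origin: on the bench, on the channel's centre line, at the guard's entrance face; x = feed direction, entrance to exit; z up. The bed reaches from x = -220 to +250 mm.
- guard_exit (a point): feeder's axes; on the bed's top at the guard's exit, on the centre line, 40 mm past the entrance. The guard is 40 mm long, 90 mm wide, its top 82 mm over the bench; the opening under it is 34 mm wide and 30 mm high over the bed. Beyond the fences the outfeed bed is open and flat.
- channel_start (a point): feeder's axes; on the bed's top on the centre line, 170 mm before the guard's entrance, where the two straight steel fences begin. They are 34 mm apart (17 mm each side), 18 mm high over the bed, and run on under the guard to 15 mm past its exit. Before this point they flare out over 30 mm to a gap of about 55 mm at their ends.
- profile_center (a point): centre (half-way up) of the loose workpiece, a straight aluminium profile 160 mm long, 20 x 20 mm, 0.08 kg; its long axis is its y axis. It starts lying on the feeder's bed between the fences, its length along the feed direction and its front end 10 to 40 mm before the guard's entrance.
- profile: the same profile; origin at the centre of its underside, y along its length, z up
- stick_grip (a point): the point to grip the push stick: centre of its upright wooden handle, 62 mm above the stick's underside. x points along the stick to its pushing end, z up. The handle is 20 mm thick (across the stick, y) and 44 mm long (along it, x); it rises to 85 mm above the underside.
- stick_tip (a point): middle of the push stick's pushing end face, 120 mm ahead of the handle's centre along the stick, 7 mm above its underside. Same axes as stick_grip.
- push_stick: the loose push stick, 0.12 kg: a flat plywood strip 170 mm long, 24 mm wide, 14 mm thick with an upright handle on top, standing on its flat underside on the bench in front of the feeder. Origin under the middle of the handle at the underside; the strip reaches 120 mm ahead (+x, the pushing end) and 50 mm behind it.
- spanner: bystander: loose steel spanner 164 mm long, 28 mm wide, lying on the bench on the robot's side of the feeder's outfeed; leave it alone. Origin at its centre, underside
- tape_roll: bystander: loose roll of black tape, 62 mm across, 19 mm high, lying on the bench behind the feeder's infeed; leave it alone. Origin at its centre, underside

How it is judged (in metres and radians):
On the way, in this order (a step that is already met when the one before it is completed fails the run):
1. the push stick's end follows the profile down the channel: the profile is well under the guard with the stick's end behind it, between the fences (x of profile_center in the frame of feeder between 0 and 0.12 m and x of stick_tip in the frame of feeder above -0.1 m and y of stick_tip in the frame of feeder between -0.017 and 0.017 m and contact force between push_stick and profile above 0.02 N).
2. the whole profile is past the guard's exit (x of profile_center in the frame of feeder above 0.12 m), for 0.1 s.
At the end, for the whole second after the job is handed in: The profile's centre is 120 to 250 mm beyond the guard's entrance (rear end past the exit), within 45 mm of the centre line, flat on the bed, at rest; the push stick is at rest on the bench (upright or on its side), touching neither feeder nor profile (x of profile_center in the frame of feeder between 0.12 and 0.25 m and y of profile_center in the frame of feeder between -0.045 and 0.045 m and z of profile_center in the frame of feeder between 0.012 and 0.02 m and linear speed of each of profile, push_stick below 0.02 m/s and height (world z) of stick_grip between 0 and 0.075 m and contact force between push_stick and feeder below 0.05 N and contact force between push_stick and profile below 0.05 N).
It fails at once if the gripper or arm touches the profile (contact force between the arm and profile above 0.5 N).
It fails at once if the fingers touch the profile (contact force between the fingers and profile above 0.5 N).
It fails at once if the spanner or the roll of tape is shifted by more than 30 mm (distance of any of spanner, tape_roll from where it was at the start of the episode above 0.03 m).
It also fails if it takes over 54 s, if anything falls off the work surface, if the arm or the gripper's body presses on something with over 40 N, if the wrist force passes 120 N, or if a joint passes its speed limit or range.

ROBOT

A 6-joint arm with a two-finger parallel gripper is mounted at the origin on a cart in front of the work surface, level with it; the furniture and walls round the work are solid. World frame = base frame: x ahead of the robot, y to its left, z up, the work surface at z = 0. Lengths are in mm, angles in rad, forces in N, time in s.
With the tool pointing down it reaches from about 275 to 750 mm from the base axis. Payload 10.2 kg.
Tool frame: the origin (TCP) lies at the very end of the fingers, on their centre line; the grasp point (between the pads) lies 19 mm behind it (ctrl.pinch_z is the distance from the TCP to the grasp point, in mm); y points along the fingers, z is the direction in which the jaws open and shut, and the axes are right-handed (so a half turn about y gives the same grasp; the last joint's range is limited). The gripper opens to 85 mm and grips with 20 to 120 N. Pads are 22 mm wide; open, the fingers measure 114 mm over their backs; the gripper's body (76 mm by 85 mm) begins 54 mm behind the grasp point. The pads swing forward as they close: fully open they stand 13 mm farther back than shut.
Start: joints at [-1.429, 0.313, 1.498, -0, 1.331, -0.223], TCP at [187.288, -490.463, 231.294] pointing down, gripper open.
Joint ranges: [-2.94, 2.94], [-0.97, 2.17], [0.19, 2.56], [-1.23, 4.37], [0.02, 3.11], [-2.88, 2.88]. Speed limits (rad/s): [2.39, 2.39, 3.01, 3.14, 3.14, 3.14].

INTERFACE

Orientations are given as a unit quaternion [w, x, y, z].
In Python, from rig import sense, eyes, ctrl gives the robot as it stands. The module is installed in compiled form; this text tells all that it offers.
- The arm moves only by the shell command python3 -m handwheel 'ROWS' [FORCE]. ROWS is JSON, a list of rows, each an object of numbers: "grip": the finger opening in mm, from 0 to 85.4; "tx", "ty", "tz": the shift along the tool's x, y, z in mm; "wx", "wy", "wz": the turn, a rotation vector about the tool's x, y, z in rad. In form: [{"grip": .., "tx": .., "ty": .., "tz": .., "wx": .., "wy": .., "wz": ..}, ...]. A call has 1 to 10 rows; each row shifts and turns the commanded pose from where the row before left it, along the tool's axes as they then stand; what a row does not reach is not made up. A row lasts 1/12 s, in which the tool goes at most 41.7 mm and 7.16 degrees, less where a joint would pass 70% of its speed; a pose out of reach is approached as far as the arm can. A call is refused whole if a number of a shift passes 41.7 or a number of a turn 0.125, either way. A call with a gripper value outside its range is refused whole. The fingers move at their own pace and stop on an object; FORCE is the grip in N (left out, the last holds). Time passes only in rows, so rows that do not move let the fingers close. It gives the time, the measured TCP pose, the force and the opening at its end, in the units of the state.
- sense(): the state, without advancing time (a new reading comes with each control period).
- eyes.capture(name): name is "scene" or "side" or "wrist"; returns a dict with "pixels" (400x640x3 uint8, red, green, blue), "mtx" (3x3 intrinsics, pixels), "R" (3x3) and "t" (3): a world point X has camera coordinates R X + t. Camera axes: x right, y down, z forward; pixel columns grow to the right and rows downward; lengths in mm; the calibration is good to about 2 mm. A picture is of the moment at which its call begins. There is no depth.
- ctrl.finish_job(): hands the job in, once; it reports no verdict.
The state is a dict: "time_s": time; "joints": joint angles; "dq": joint speeds; "tau": joint torques, N m; "eef_pos": TCP position; "ee_rot": TCP orientation; "force": force on the tool from outside, world axes, zero at the start; "wrist_torque": the same for the moment, N m; "grip_width": opening from 0.0 (shut) to 1.0 (fully open).
Only numpy, scipy, OpenCV 4.12 (cv2) and the standard library are available. Lean on these libraries where they do the work, as an engineer would, in place of code of your own. Each camera call takes 0.05 s, during which the arm holds its last target.

## Working session

There is one attempt and no reset: what is moved stays moved. The work goes in short steps, Python scripts to look and compute and a shell command to move; the robot and the scene stay as the last step left them, time stands still between calls to the robot, and variables do not carry over. Pictures are saved under pics/ and viewed, and the job is handed in when it is done.

```bash
mkdir -p pics; ls; python3 - <<'E'
from rig import sense, eyes, ctrl
import cv2,numpy as np,json
for n in ["scene","side","wrist"]:
    c=eyes.capture(n); cv2.imwrite(f"pics/{n}0.png",c["pixels"][:,:,::-1])
    print(n,np.round(c["mtx"],1).tolist(),np.round(c["R"],4).tolist(),np.round(c["t"],1).tolist())
s=sense();print(s, ctrl.pinch_z)
E
```

```text
pics
scene [[409.9, 0.0, 318.5], [0.0, 409.9, 204.7], [0.0, 0.0, 1.0]] [[-0.8056, -0.5923, -0.011], [-0.4615, 0.6391, -0.6152], [0.3714, -0.4906, -0.7883]] [538.4, 259.0, 855.4]
side [[392.0, 0.0, 320.1], [0.0, 392.0, 202.7], [0.0, 0.0, 1.0]] [[0.9306, -0.366, -0.0077], [-0.148, -0.3567, -0.9224], [0.3349, 0.8595, -0.3861]] [-520.5, 187.4, 749.0]
wrist [[291.3, 0.0, 317.3], [0.0, 291.3, 198.4], [0.0, 0.0, 1.0]] [[0.358, -0.9337, -0.0017], [-0.8851, -0.3399, 0.3178], [-0.2973, -0.1123, -0.9482]] [-524.0, -40.1, 381.2]
{'time_s': 0.15, 'joints': array([-1.42938292e+00,  3.13300594e-01,  1.49826367e+00, -4.53858459e-06,
        1.33100081e+00, -2.23419212e-01]), 'dq': array([ 0.00036466, -0.00057974, -0.00135343,  0.0005442 ,  0.00025795,
        0.00201134]), 'tau': array([ 1.51286280e-03, -4.12371254e+01, -2.59797263e+01, -2.31852091e-04,
        3.20240804e-03,  6.40325382e-06]), 'eef_pos': array([ 187.26608067, -490.25558887,  230.87681038]), 'ee_rot': array([ 0.12828653, -0.12826146,  0.69571805, -0.6950309 ]), 'force': array([ 0.12761842, -1.19711176, -0.09003675]), 'wrist_torque': array([-0.04874827, -0.02043054,  0.02443847]), 'grip_width': 1.0025093927293565} 18.700000000000003
```

View pics/scene0.png

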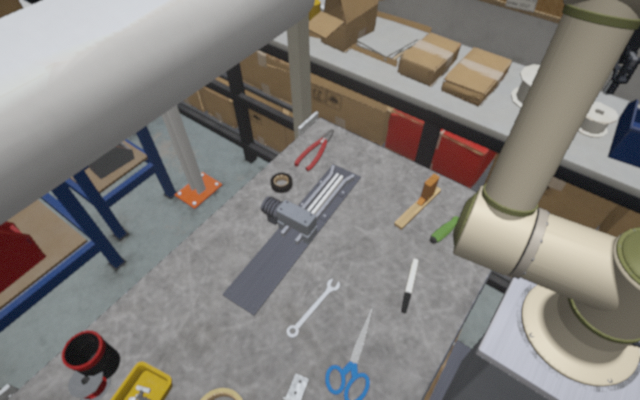

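View pics/side0.png

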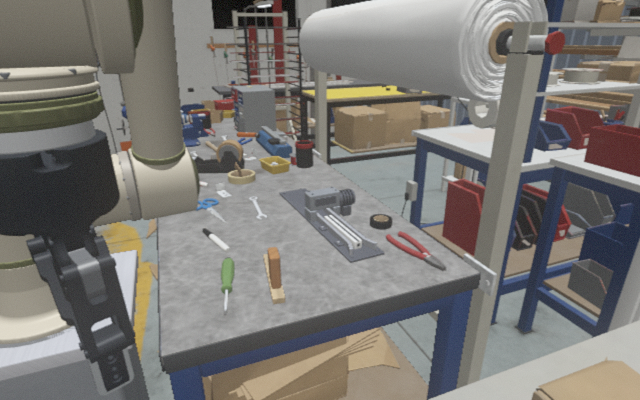

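View pics/wrist0.png

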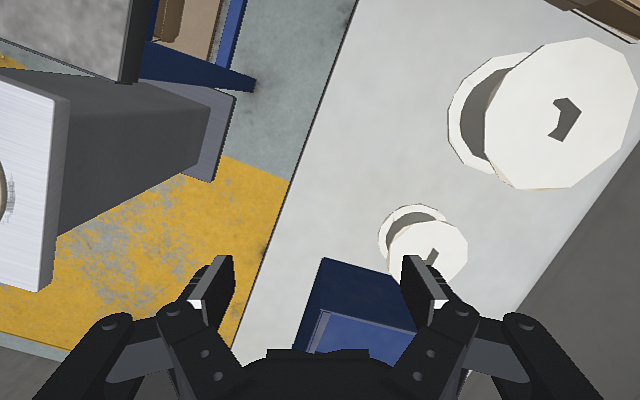

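The scene image shows the feeder running from (352,172), infeed, to (240,300), outfeed. The stick is at about (417,207), the spanner at (315,307) and the tape at (281,182). I'll zoom in on these next.

```bash
python3 - <<'E'
import cv2
a=cv2.imread("pics/scene0.png"); b=cv2.imread("pics/side0.png")
cv2.imwrite("pics/sA.png",cv2.resize(a[150:320,210:450],(800,567),interpolation=cv2.INTER_CUBIC))
cv2.imwrite("pics/sB.png",cv2.resize(b[180:310,240:440],(800,520),interpolation=cv2.INTER_CUBIC))
cv2.imwrite("pics/sC.png",cv2.resize(a[165:240,380:480],(800,600),interpolation=cv2.INTER_CUBIC))
E
```

```text
(no output)
```

View pics/sA.png

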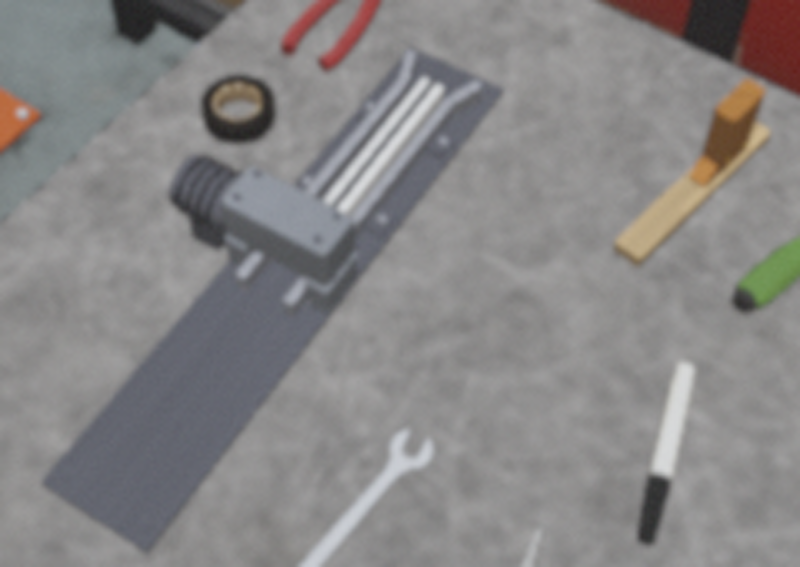

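View pics/sB.png

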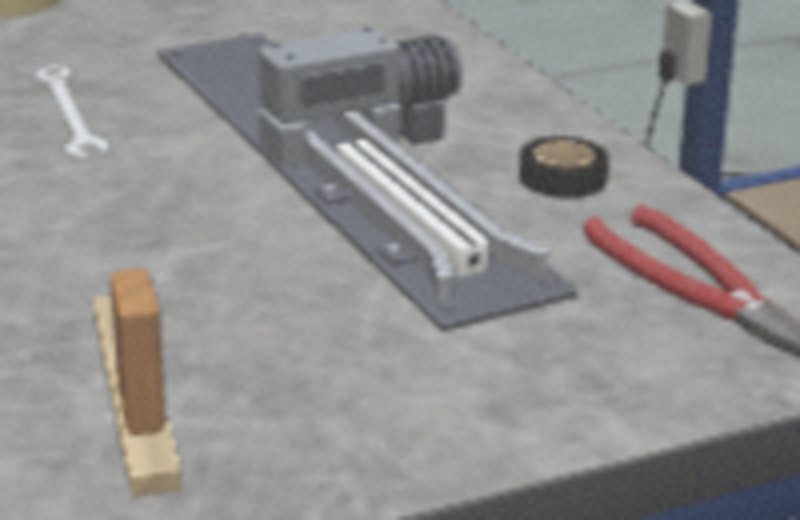

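View pics/sC.png

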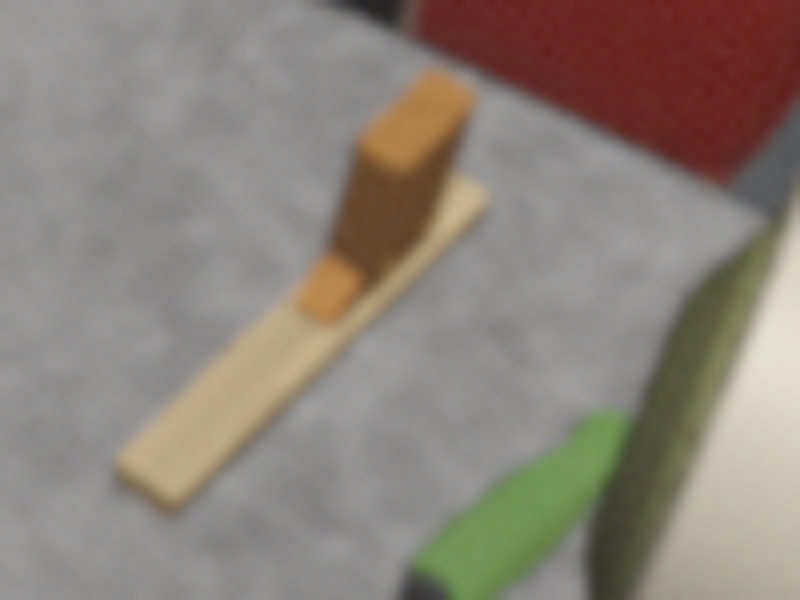

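```bash
cat > h.py <<'E'
import numpy as np
from scipy.optimize import least_squares
def proj(c,X):
    X=np.atleast_2d(X); p=X@np.array(c["R"]).T+c["t"]; q=p@np.array(c["mtx"]).T; return q[:,:2]/q[:,2:]
def unz(p,s,off): return (np.array(p,float)+.5)/s-.5+np.array(off)
def world(P,x,y,yaw):
    P=np.atleast_2d(P); c,s=np.cos(yaw),np.sin(yaw)
    return np.c_[x+c*P[:,0]-s*P[:,1], y+s*P[:,0]+c*P[:,1], P[:,2]]
def fit(obs,x0):
    # obs: list of (cam, model pts, pixels)
    f=lambda v:np.concatenate([(proj(c,world(M,*v))-px).ravel() for c,M,px in obs])
    r=least_squares(f,x0,loss='soft_l1',x_scale=[10,10,.1]); return r.x,f(r.x).reshape(-1,2)
def ray(c,uv,z):
    R=np.array(c["R"]);o=-R.T@np.array(c["t"]);d=R.T@np.linalg.solve(np.array(c["mtx"]),[uv[0],uv[1],1]);return o+d*(z-o[2])/d[2]
E
python3 - <<'E'
from h import *; from rig import eyes
S=eyes.capture("scene");D=eyes.capture("side")
a=(800/240,(210,150));b=(4,(240,180));c8=(8,(380,165))
u=lambda p,k:unz(p,*k)
pts=[(45,485),(148,552),(502,92)]
print([ray(S,u(p,a),6).round(1).tolist() for p in pts])
print([ray(D,u(p,b),6).round(1).tolist() for p in [(443,327),(577,294),(160,52),(265,35)]])
# feeder: model: x feed. y sign: motor at -y side.  motor is on far-left in scene
so=[ray(S,u(p,a),6) for p in pts]; d=so[1]-so[2]; yaw=np.arctan2(d[1],d[0]); print("yaw0",yaw)
for name,M,pS,pD in [("feeder",[(250,-45,6),(250,45,6),(-220,45,6)],pts,None)]:
    Ms=np.array(M,float); Md=np.array([(-220,45,6),(-220,-45,6),(250,45,6),(250,-45,6)],float)
    for o in ([(S,Ms,u(pts,a))],[(D,Md,u([(443,327),(577,294),(160,52),(265,35)],b))],[(S,Ms,u(pts,a)),(D,Md,u([(443,327),(577,294),(160,52),(265,35)],b))]):
        v,r=fit(o,[*(so.__getitem__(2)[:2]+220*d[:2]/np.linalg.norm(d[:2])),yaw]); print(name,v.round(3),r.round(1).tolist())
f=v
Mst=np.array([(120,-12,14),(120,12,14),(22,-10,85),(22,10,85),(-22,10,85),(-22,-10,85),(-50,12,14)],float)
ps=u([(118,462),(175,508),(360,145),(405,172),(475,97),(435,68),(487,190)],c8)
t=ray(S,ps[:2].mean(0),14);h=ray(S,ps[2:6].mean(0),85);print(t,h)
Md=np.array([(-50,12,14),(-50,-12,14),(-50,12,0),(-50,-12,0),(-22,10,85),(-22,-10,85)],float)
pd=u([(132,475),(178,462),(135,492),(178,487),(117,309),(161,306)],b)
y0=np.arctan2(*(t-h)[1::-1])
for o in ([(S,Mst,ps)],[(D,Md,pd)],[(S,Mst,ps),(D,Md,pd)]):
    v,r=fit(o,[h[0],h[1],y0]); print("stick",v.round(3),r.round(1).tolist())
# profile rear end in side: top corners at z=26
pr=[ray(D,u(p,b),26) for p in [(458,248),(486,242)]];fr=[ray(S,u(p,a),26) for p in [(422,77),(444,87),(325,205),(345,212)]]
def inf(f,P): 
    c,s=np.cos(f[2]),np.sin(f[2]);dx,dy=P[0]-f[0],P[1]-f[1];return round(c*dx+s*dy,1),round(-s*dx+c*dy,1)
print("profile in feeder",[inf(f,p) for p in pr+fr]); print("stick in feeder",inf(f,v),v[2]-f[2])
for p in [(398,440),(432,447)]: print("spanner",inf(f,ray(S,u(p,a),3)),ray(S,u(p,a),3))
print("spanner end",ray(S,(292,331),3),inf(f,ray(S,(292,331),3)))
print("tape",inf(f,ray(S,u((240,100),a),19)))
E
```

```text
[[648.9, 381.6, 6.0], [562.5, 376.1, 6.0], [592.3, -88.3, 6.0]]
[[592.7, -97.5, 6.0], [678.8, -93.9, 6.0], [564.7, 365.7, 6.0], [654.9, 369.7, 6.0]]
yaw0 1.6349241254752072
feeder [623.138 130.2     1.64 ] [[-1.0, -0.1], [0.4, 0.5], [0.5, -1.1]]
feeder [624.168 123.208   1.623] [[-0.5, 0.5], [0.8, -0.1], [0.0, -0.6], [-0.2, -0.6]]
feeder [623.799 128.264   1.635] [[-1.0, -1.3], [0.2, -0.6], [1.0, -1.4], [-0.5, -0.8], [0.3, -1.4], [-1.3, -0.9], [-1.7, -1.0]]
[428.87275891  -3.27834752  14.        ] [ 412.46384576 -121.22132476   85.        ]
stick [ 413.229 -122.074    1.443] [[-0.3, 0.3], [0.5, 0.0], [-1.4, -0.6], [-0.1, 0.3], [1.4, -0.2], [-0.5, -0.7], [0.4, 0.8]]
stick [ 414.289 -122.015    1.455] [[-0.5, -0.9], [0.7, 0.3], [-0.8, 1.1], [1.1, 0.2], [0.0, -0.1], [-0.3, -0.8]]
stick [ 414.039 -122.168    1.452] [[-0.2, 0.4], [0.6, 0.0], [-1.6, -0.7], [-0.3, 0.2], [1.0, -0.5], [-0.9, -0.9], [0.1, 0.6], [-0.7, -0.8], [0.6, 0.4], [-1.0, 1.1], [0.9, 0.3], [-0.1, -0.0], [-0.4, -0.7]]
profile in feeder [(np.float64(-179.8), np.float64(11.8)), (np.float64(-180.5), np.float64(-6.4)), (np.float64(-177.7), np.float64(-9.4)), (np.float64(-177.8), np.float64(11.0)), (np.float64(-28.8), np.float64(-4.0)), (np.float64(-31.3), np.float64(12.2))]
stick in feeder (np.float64(-236.5), np.float64(225.3)) -0.18278398773283855
spanner (np.float64(96.8), np.float64(138.1)) [479.82518113 216.08312696   3.        ]
spanner (np.float64(89.0), np.float64(160.2)) [458.24407402 206.86176007   3.        ]
spanner end [476.32744379 354.49064663   3.        ] (np.float64(235.2), np.float64(132.7))
tape (np.float64(-84.6), np.float64(-123.2))
```

The feeder fits at about (624,127), yaw 1.634, and the stick at (414,-122), yaw 1.452. The profile's rear end is at feeder x of about -179, so its front is at -19, which is within the stated 10–40 mm. Next I'll work out the move to above the handle.

```bash
cat > plan.py <<'E'
import sys,numpy as np
from scipy.spatial.transform import Rotation as Ro
from rig import sense
# args: x y z stickyaw ; jaws (tool z) across stick
def plan(x,y,z,yaw):
    s=sense(); q=s["ee_rot"]; R=Ro.from_quat([q[1],q[2],q[3],q[0]]); M=R.as_matrix()
    ax=np.array([-np.sin(yaw),np.cos(yaw),0])
    best=None
    for sg in (1,-1):
        ty=np.array([0,0,-1.]); tz=sg*ax; T=np.c_[np.cross(ty,tz),ty,tz]
        rv=(R.inv()*Ro.from_matrix(T)).as_rotvec()
        print("option",sg,"rotvec tool",rv.round(3))
    d=np.array([x,y,z])-s["eef_pos"]
    print("t",s["time_s"],"pos",s["eef_pos"].round(1),"F",s["force"].round(1),"grip",round(s["grip_width"]*85.4,1),"j",s["joints"].round(2))
    print("tool axes cols",M.round(3).tolist()); print("world d",d.round(1),"tool d",(M.T@d).round(1))
plan(*map(float,sys.argv[1:5]))
E
python3 plan.py 414 -122 160 1.452
```

```text
option 1 rotvec tool [0.    2.054 0.   ]
option -1 rotvec tool [ 0.    -1.087 -0.   ]
t 0.25 pos [ 187.3 -490.4  231.1] F [-0.5  0.4  0.1] grip 85.6 j [-1.43  0.31  1.5   0.    1.33 -0.22]
tool axes cols [[-0.934, -0.0, 0.357], [-0.357, 0.001, -0.934], [-0.0, -1.0, -0.001]]
world d [226.7 368.4 -71.1] tool d [-343.2   71.2 -263.2]
```

```bash
python3 -m handwheel '[{"tx":-31,"tz":-24},{"tx":-31,"tz":-24},{"tx":-31,"tz":-24},{"tx":-31,"tz":-24},{"tx":-31,"tz":-24},{"tx":-31,"tz":-24},{"tx":-31,"tz":-24},{"tx":-31,"tz":-24},{"tx":-31,"tz":-24},{"tx":-31,"tz":-24}]'
python3 -m handwheel '[{"wy":-0.12},{"wy":-0.12},{"wy":-0.12},{"wy":-0.12},{"wy":-0.12},{"wy":-0.12},{"wy":-0.12},{"wy":-0.12},{"wy":-0.12},{}]'
python3 plan.py 414 -122 160 1.452
```

```text
option 1 rotvec tool [0.    2.054 0.   ]
option -1 rotvec tool [ 0.    -1.087 -0.   ]
t 0.25 pos [ 187.3 -490.4  231.1] F [-0.5  0.4  0.1] grip 85.6 j [-1.43  0.31  1.5   0.    1.33 -0.22]
tool axes cols [[-0.934, -0.0, 0.357], [-0.357, 0.001, -0.934], [-0.0, -1.0, -0.001]]
world d [226.7 368.4 -71.1] tool d [-343.2   71.2 -263.2]invalid input
invalid input
```

The rows apparently need every key.

```bash
python3 -m handwheel '[{"grip":85,"tx":-31,"ty":0,"tz":-24,"wx":0,"wy":0,"wz":0},{"grip":85,"tx":-31,"ty":0,"tz":-24,"wx":0,"wy":0,"wz":0},{"grip":85,"tx":-31,"ty":0,"tz":-24,"wx":0,"wy":0,"wz":0},{"grip":85,"tx":-31,"ty":0,"tz":-24,"wx":0,"wy":0,"wz":0},{"grip":85,"tx":-31,"ty":0,"tz":-24,"wx":0,"wy":0,"wz":0},{"grip":85,"tx":-31,"ty":0,"tz":-24,"wx":0,"wy":0,"wz":0},{"grip":85,"tx":-31,"ty":0,"tz":-24,"wx":0,"wy":0,"wz":0},{"grip":85,"tx":-31,"ty":0,"tz":-24,"wx":0,"wy":0,"wz":0},{"grip":85,"tx":-31,"ty":0,"tz":-24,"wx":0,"wy":0,"wz":0},{"grip":85,"tx":-31,"ty":0,"tz":-24,"wx":0,"wy":0,"wz":0}]' 
python3 plan.py 414 -122 160 1.452
```

```text
time_s: 1.08
eef_pos: [391.8, -153.8, 231.5]
ee_rot: [-0.128, 0.128, -0.695, 0.696]
force: [0.8, -0.6, 0.8]
grip_width: 0.996
option 1 rotvec tool [ 0.000e+00  2.054e+00 -1.000e-03]
option -1 rotvec tool [-1.000e-03 -1.087e+00 -0.000e+00]
t 1.0833 pos [ 391.8 -153.8  231.5] F [ 0.8 -0.6  0.8] grip 85.0 j [-0.65  0.08  1.78  0.    1.28  0.55]
tool axes cols [[-0.934, 0.0, 0.357], [-0.357, -0.0, -0.934], [-0.0, -1.0, 0.0]]
world d [ 22.2  31.8 -71.5] tool d [-32.   71.5 -21.9]
```

```bash
python3 -m handwheel '[{"grip":60,"tx":0,"ty":0,"tz":0,"wx":0,"wy":-0.12,"wz":0},{"grip":60,"tx":0,"ty":0,"tz":0,"wx":0,"wy":-0.12,"wz":0},{"grip":60,"tx":0,"ty":0,"tz":0,"wx":0,"wy":-0.12,"wz":0},{"grip":60,"tx":0,"ty":0,"tz":0,"wx":0,"wy":-0.12,"wz":0},{"grip":60,"tx":0,"ty":0,"tz":0,"wx":0,"wy":-0.12,"wz":0},{"grip":60,"tx":0,"ty":0,"tz":0,"wx":0,"wy":-0.12,"wz":0},{"grip":60,"tx":0,"ty":0,"tz":0,"wx":0,"wy":-0.12,"wz":0},{"grip":60,"tx":0,"ty":0,"tz":0,"wx":0,"wy":-0.12,"wz":0},{"grip":60,"tx":0,"ty":0,"tz":0,"wx":0,"wy":-0.12,"wz":0},{"grip":60,"tx":0,"ty":0,"tz":0,"wx":0,"wy":0,"wz":0}]' 
python3 plan.py 414 -122 160 1.452
```

```text
time_s: 1.92
eef_pos: [391.2, -155.6, 231.3]
ee_rot: [0.469, -0.469, 0.53, -0.529]
force: [-0.1, -0.0, -0.4]
grip_width: 0.705
option 1 rotvec tool [0.    3.139 0.   ]
option -1 rotvec tool [ 0.    -0.003 -0.   ]
t 1.9167 pos [ 391.2 -155.6  231.3] F [-0.1 -0.  -0.4] grip 60.2 j [-0.66  0.08  1.78  0.    1.28 -0.54]
tool axes cols [[-0.121, -0.0, 0.993], [-0.993, 0.0, -0.121], [-0.0, -1.0, -0.0]]
world d [ 22.8  33.6 -71.3] tool d [-36.1  71.3  18.5]
```

```bash
python3 -m handwheel '[{"grip":60,"tx":-18,"ty":23,"tz":9,"wx":0,"wy":0,"wz":0},{"grip":60,"tx":-18,"ty":23,"tz":9.5,"wx":0,"wy":0,"wz":0},{"grip":60,"tx":0,"ty":25,"tz":0,"wx":0,"wy":0,"wz":0},{"grip":60,"tx":0,"ty":0,"tz":0,"wx":0,"wy":0,"wz":0},{"grip":60,"tx":0,"ty":0,"tz":0,"wx":0,"wy":0,"wz":0}]' 
python3 plan.py 414 -122 43 1.452
python3 - <<'E'
from rig import eyes; import cv2
from h import *
import numpy as np
for n in ["wrist","scene","side"]:
    c=eyes.capture(n); im=c["pixels"][:,:,::-1].copy()
    P=world(np.array([(120,-12,14),(120,12,14),(22,-10,85),(22,10,85),(-22,10,85),(-22,-10,85),(-50,12,14),(-50,-12,14)],float),414,-122.2,1.452)
    for p in proj(c,P): cv2.circle(im,tuple(int(round(v)) for v in p),1,(0,0,255),-1)
    cv2.imwrite(f"pics/{n}1.png",im)
E
```

```text
time_s: 2.33
eef_pos: [413.9, -122.2, 160.2]
ee_rot: [0.467, -0.467, 0.532, -0.53]
force: [0.1, -0.6, 1.0]
grip_width: 0.707
option 1 rotvec tool [1.000e-03 3.132e+00 3.000e-03]
option -1 rotvec tool [ 0.002 -0.009 -0.001]
t 2.3333 pos [ 413.9 -122.2  160.2] F [ 0.1 -0.6  1. ] grip 60.4 j [-0.56  0.19  1.86 -0.    1.1  -0.43]
tool axes cols [[-0.128, -0.002, 0.992], [-0.992, 0.001, -0.128], [-0.001, -1.0, -0.002]]
world d [ 1.000e-01  2.000e-01 -1.172e+02] tool d [-1.000e-01  1.172e+02  3.000e-01]
```

View pics/wrist1.png

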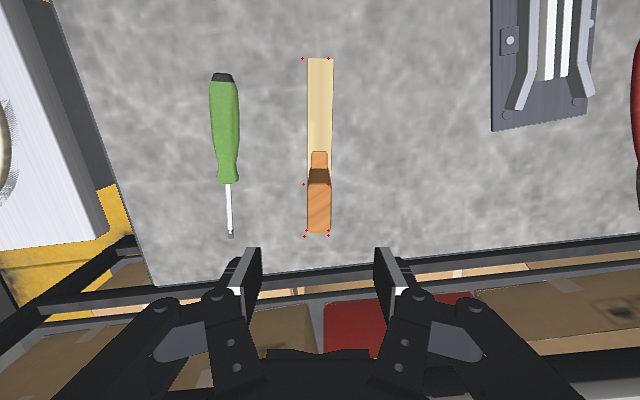

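View pics/side1.png

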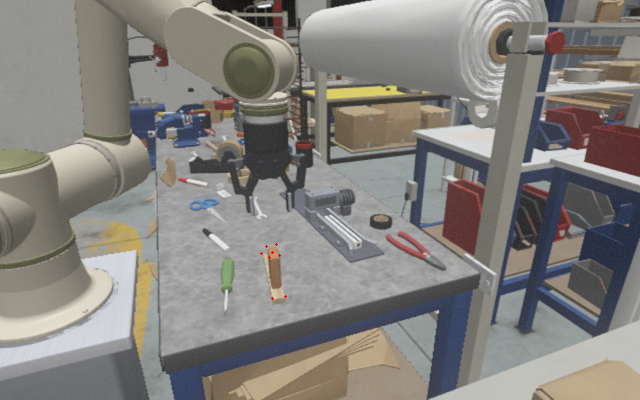

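```bash
python3 - <<'E'
from rig import eyes,sense; from h import *
s=sense(); 
for n in ["wrist","scene","side"]:
    c=eyes.capture(n); print(n,proj(c,[s["eef_pos"],s["eef_pos"]-[0,0,43]]).round(1).tolist(), "cam",(-np.array(c["R"]).T@c["t"]).round(0))
S=c=eyes.capture("wrist")
# refit feeder+stick using wrist
M=np.array([(120,-12,14),(120,12,14),(22,-10,85),(22,10,85),(-22,10,85),(-22,-10,85)],float)
px=np.array([(307.5,58),(333,58),(308,183),(331,183),(331,234),(307,234)],float)
v,r=fit([(c,M,px)],[414,-122,1.452]);print(v.round(3),r.round(1).tolist())
v,r=fit([(c,np.array([(-220,45,6)]),np.array([(491,131)]))],[624,127,1.634]);print(proj(c,world([(-220,45,6),(-220,-45,6)],624,127,1.634)))
E
```

```text
wrist [[314.7, 259.0], [315.0, 227.0]] cam [426. -40. 304.]
scene [[438.3, 156.6], [434.4, 169.3]] cam [236. 573. 840.]
side [[270.6, 214.0], [271.9, 234.8]] cam [ 261. -767.  458.]
[ 423.399 -123.639    1.442] [[31.4, -0.7], [-20.7, -0.8], [31.7, 0.2], [-17.0, 0.2], [-17.0, 0.5], [31.2, 0.6]]
[[487.99436824 135.84444632]
 [580.43259604 118.45428534]]
```

View pics/scene1.png

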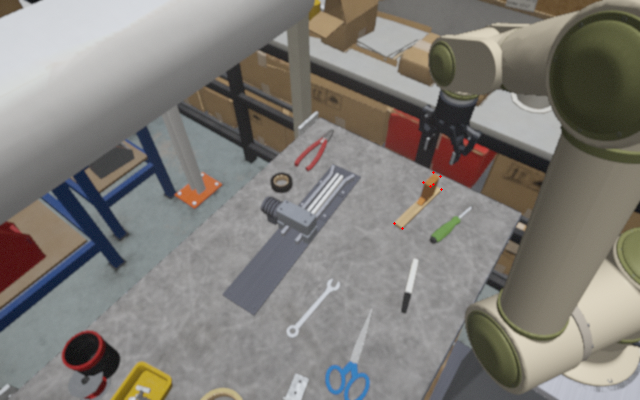

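```bash
python3 - <<'E'
from rig import eyes,sense; from h import *
c=eyes.capture("wrist")
M=np.array([(120,12,14),(120,-12,14),(22,10,85),(22,-10,85),(-22,-10,85),(-22,10,85)],float)
px=np.array([(307.5,58),(333,58),(308,183),(331,183),(331,234),(307,234)],float)
v,r=fit([(c,M,px)],[414,-122,1.452]);print(v.round(3),r.round(1).tolist())
E
python3 -c "
import cv2
a=cv2.imread('pics/wrist1.png');cv2.imwrite('pics/w1a.png',cv2.resize(a[0:140,470:640],(728,600),interpolation=cv2.INTER_CUBIC));cv2.imwrite('pics/w1b.png',cv2.resize(a[40:250,270:370],(286,600),interpolation=cv2.INTER_CUBIC))"
```

```text
[ 417.586 -122.722    1.436] [[-0.6, -1.0], [0.5, -0.7], [-1.2, 0.1], [1.5, 0.3], [0.1, 0.7], [-0.1, 0.5]]
```

View pics/w1a.png

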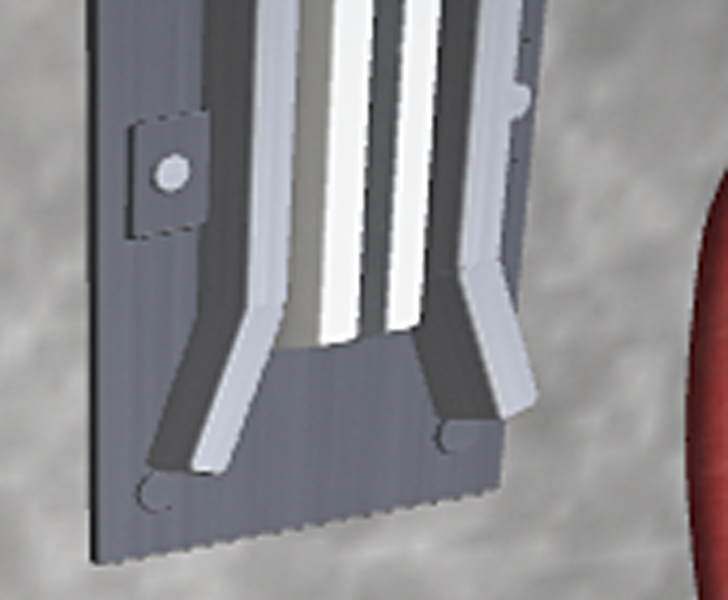

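View pics/w1b.png

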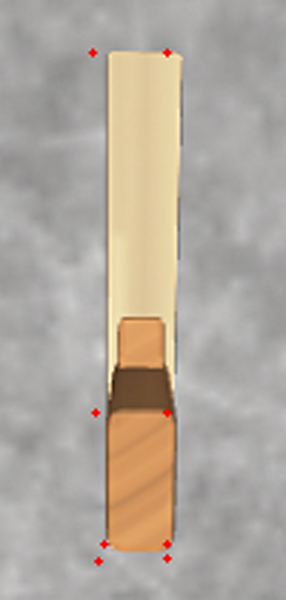

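```bash
python3 -m handwheel '[{"grip":60,"tx":0,"ty":24,"tz":2,"wx":0,"wy":0,"wz":0},{"grip":60,"tx":0,"ty":24,"tz":0,"wx":0,"wy":0,"wz":0},{"grip":60,"tx":0,"ty":24,"tz":0,"wx":0,"wy":0,"wz":0},{"grip":60,"tx":0,"ty":24,"tz":0,"wx":0,"wy":0,"wz":0},{"grip":60,"tx":0,"ty":20,"tz":0,"wx":0,"wy":0,"wz":0},{"grip":60,"tx":0,"ty":0,"tz":0,"wx":0,"wy":0,"wz":0}]' 50
python3 -m handwheel '[{"grip":10,"tx":0,"ty":0,"tz":0,"wx":0,"wy":0,"wz":0},{"grip":10,"tx":0,"ty":0,"tz":0,"wx":0,"wy":0,"wz":0},{"grip":10,"tx":0,"ty":0,"tz":0,"wx":0,"wy":0,"wz":0},{"grip":10,"tx":0,"ty":0,"tz":0,"wx":0,"wy":0,"wz":0},{"grip":10,"tx":0,"ty":0,"tz":0,"wx":0,"wy":0,"wz":0},{"grip":10,"tx":0,"ty":0,"tz":0,"wx":0,"wy":0,"wz":0}]' 60
python3 plan.py 416 -122 43 1.445
```

```text
time_s: 3.23
eef_pos: [414.5, -121.7, 41.7]
ee_rot: [0.467, -0.468, 0.533, -0.529]
force: [0.3, 0.1, 0.1]
grip_width: 0.701
time_s: 3.73
eef_pos: [416.7, -122.9, 45.3]
ee_rot: [-0.468, 0.467, -0.53, 0.531]
force: [-1.5, 0.1, 7.3]
grip_width: 0.223
option 1 rotvec tool [-1.000e-03  3.141e+00 -3.000e-03]
option -1 rotvec tool [-0.002 -0.     0.001]
t 3.7333 pos [ 416.7 -122.9   45.3] F [-1.5  0.1  7.3] grip 19.1 j [-0.56  0.38  1.97 -0.    0.79 -0.43]
tool axes cols [[-0.126, 0.002, 0.992], [-0.992, -0.001, -0.126], [0.001, -1.0, 0.002]]
world d [-0.7  0.9 -2.3] tool d [-0.8  2.3 -0.8]
```

```bash
python3 -m handwheel '[{"grip":10,"tx":0,"ty":-20,"tz":0,"wx":0,"wy":0,"wz":0},{"grip":10,"tx":0,"ty":-25,"tz":0,"wx":0,"wy":0,"wz":0},{"grip":10,"tx":0,"ty":-20,"tz":0,"wx":0,"wy":0,"wz":0},{"grip":10,"tx":0,"ty":0,"tz":0,"wx":0,"wy":0,"wz":0},{"grip":10,"tx":0,"ty":0,"tz":0,"wx":0,"wy":0,"wz":0}]'
python3 plan.py 416 -122 43 1.445
python3 - <<'E'
from rig import eyes; import cv2
for n in ["wrist","scene","side"]:
    c=eyes.capture(n); im=c["pixels"][:,:,::-1]; cv2.imwrite(f"pics/{n}2.png",im)
    if n=="side": cv2.imwrite("pics/side2z.png",cv2.resize(im[160:310,190:390],(800,600),interpolation=cv2.INTER_CUBIC))
E
```

```text
time_s: 4.15
eef_pos: [416.4, -122.7, 109.9]
ee_rot: [-0.468, 0.467, -0.53, 0.531]
force: [-0.7, -0.8, -1.3]
grip_width: 0.223
option 1 rotvec tool [-1.000e-03  3.142e+00 -3.000e-03]
option -1 rotvec tool [-0.002 -0.     0.001]
t 4.15 pos [ 416.4 -122.7  109.9] F [-0.7 -0.8 -1.3] grip 19.0 j [-0.56  0.26  1.92 -0.    0.96 -0.43]
tool axes cols [[-0.126, 0.002, 0.992], [-0.992, -0.001, -0.126], [0.001, -1.0, 0.002]]
world d [ -0.4   0.7 -66.9] tool d [-0.7 66.9 -0.6]
```

View pics/wrist2.png

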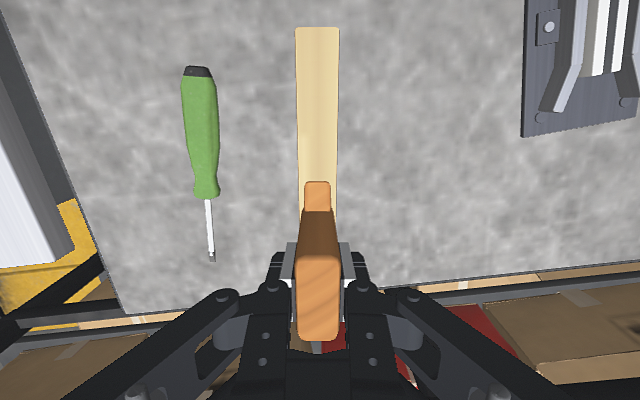

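View pics/side2z.png

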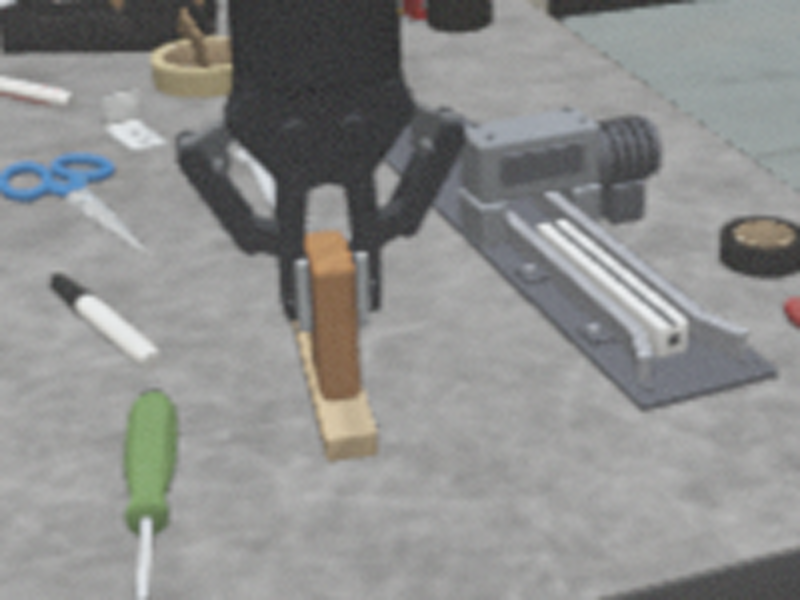

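```bash
cat > ov.py <<'E'
import sys,cv2
from h import *; from rig import eyes,sense
# overlay: stick model from TCP (yaw from tool), feeder model; tag
tag=sys.argv[1]; dz=float(sys.argv[2]); F=[float(v) for v in sys.argv[3].split(",")]
from scipy.spatial.transform import Rotation as Ro
s=sense();q=s["ee_rot"];M=Ro.from_quat([q[1],q[2],q[3],q[0]]).as_matrix()
yaw=np.arctan2(-M[1,0],-M[0,0]);p=s["eef_pos"]
def box(x0,x1,y0,y1,z0,z1): return [(x,y,z) for x in(x0,x1) for y in(y0,y1) for z in (z0,z1)]
st=np.array(box(-50,120,-12,12,0,14)+box(-22,22,-10,10,14,85),float);st[:,2]+=p[2]-dz
W=world(st,p[0],p[1],yaw)
fe=world(np.array([(250,-45,6),(250,45,6),(-220,45,6),(-220,-45,6),(-170,17,24),(-170,-17,24),(-200,27.5,24),(-200,-27.5,24),(0,45,82),(0,-45,82),(40,45,82),(40,-45,82)],float),*F)
E=[(0,1),(2,3),(4,5),(6,7),(0,2),(1,3),(4,6),(5,7),(0,4),(1,5),(2,6),(3,7)]
for n in ["wrist","scene","side"]:
    c=eyes.capture(n);k=4
    im=cv2.resize(c["pixels"][:,:,::-1].copy(),None,fx=k,fy=k,interpolation=cv2.INTER_CUBIC)
    pr=(proj(c,W)+.5)*k-.5
    T=lambda a:tuple(int(round(v)) for v in np.clip(a,-9999,9999))
    for o in (0,8):
        for a,b in E: cv2.line(im,T(pr[o+a]),T(pr[o+b]),(0,0,255),1)
    for a in (proj(c,fe)+.5)*k-.5: cv2.drawMarker(im,T(a),(0,255,0),cv2.MARKER_CROSS,16,1)
    ce=pr.mean(0) if n!="wrist" else np.array([1280+200,500])
    if n=="scene": ce=ce-[150,-50]
    x=int(np.clip(ce[0]-400,0,640*k-800));y=int(np.clip(ce[1]-300,0,400*k-600))
    if n=="wrist": im=cv2.resize(im,(800,500),interpolation=cv2.INTER_AREA);cv2.imwrite(f"pics/{n}{tag}.png",im)
    else: cv2.imwrite(f"pics/{n}{tag}.png",im[y:y+600,x:x+800])
    print(n,"stick tip px",proj(c,world([(120,12,p[2]-dz+14),(120,-12,p[2]-dz+14)],p[0],p[1],yaw)).round(1).tolist(),"crop0",x/k,y/k)
E
python3 ov.py 3 45.3 624,127,1.634
```

```text
wrist stick tip px [[292.1, 26.9], [337.7, 27.0]] crop0 270.0 50.0
scene stick tip px [[405.2, 212.1], [396.9, 206.5]] crop0 289.75 119.0
side stick tip px [[260.3, 227.8], [271.2, 226.6]] crop0 172.25 169.25
```

View pics/wrist3.png

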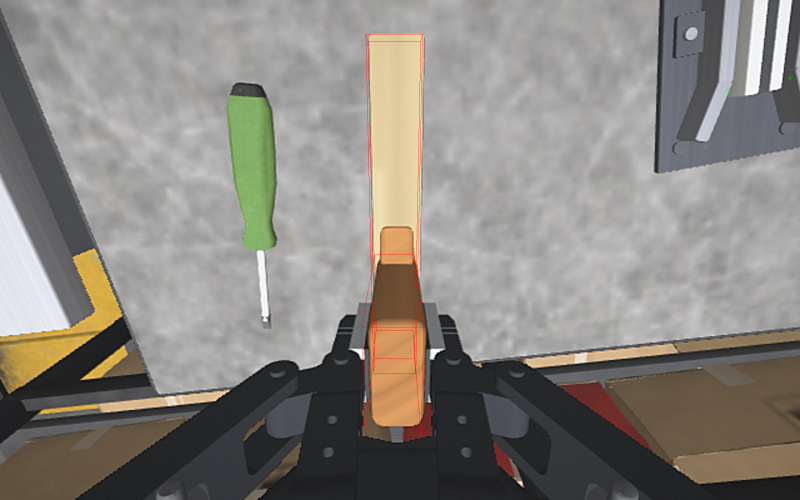

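View pics/scene3.png

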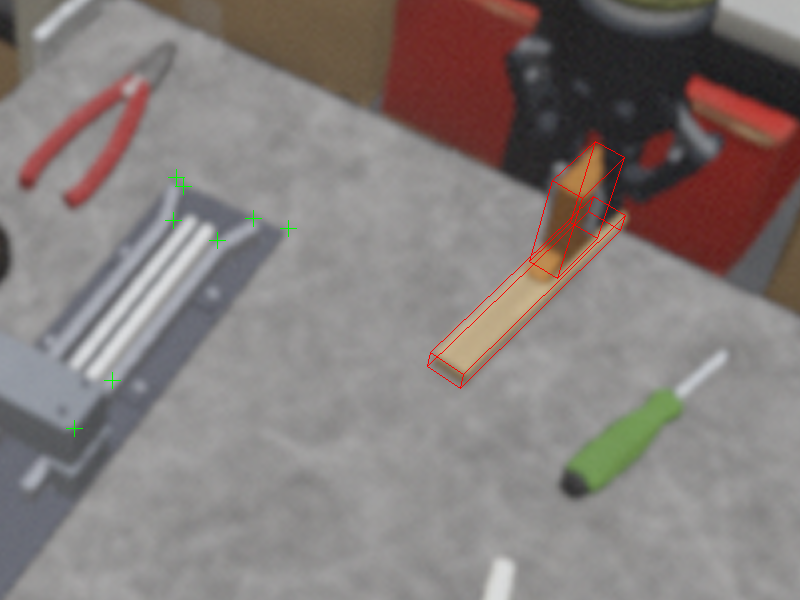

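View pics/side3.png

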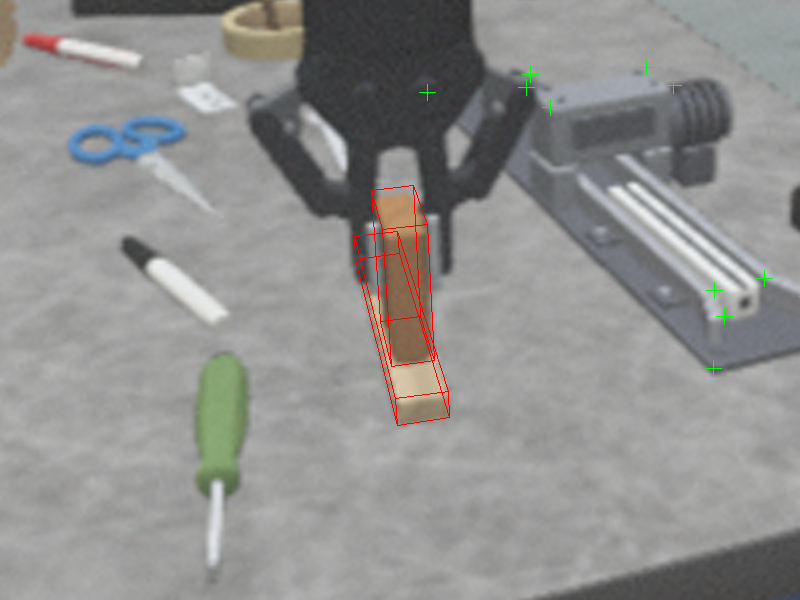

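```bash
python3 plan.py 645 -207 90 1.634
```

```text
option 1 rotvec tool [1.000e-03 2.952e+00 2.000e-03]
option -1 rotvec tool [ 0.001 -0.189 -0.001]
t 4.45 pos [ 415.8 -122.3  108.6] F [ 0.2 -0.6 -1.5] grip 19.7 j [-0.56  0.27  1.92  0.    0.96 -0.43]
tool axes cols [[-0.126, -0.001, 0.992], [-0.992, 0.001, -0.126], [-0.001, -1.0, -0.001]]
world d [229.2 -84.7 -18.6] tool d [ 55.2  18.2 238. ]
```

```bash
python3 -m handwheel '[{"grip":10,"tx":8,"ty":0,"tz":20,"wx":0,"wy":0,"wz":0},{"grip":10,"tx":8,"ty":0,"tz":34,"wx":0,"wy":0,"wz":0},{"grip":10,"tx":8,"ty":0,"tz":34,"wx":0,"wy":0,"wz":0},{"grip":10,"tx":8,"ty":0,"tz":34,"wx":0,"wy":0,"wz":0},{"grip":10,"tx":8,"ty":0,"tz":34,"wx":0,"wy":0,"wz":0},{"grip":10,"tx":8,"ty":0,"tz":34,"wx":0,"wy":0,"wz":0},{"grip":10,"tx":7,"ty":0,"tz":34,"wx":0,"wy":0,"wz":0},{"grip":10,"tx":0,"ty":0,"tz":14,"wx":0,"wy":0,"wz":0},{"grip":10,"tx":0,"ty":0,"tz":0,"wx":0,"wy":-0.095,"wz":0},{"grip":10,"tx":0,"ty":0,"tz":0,"wx":0,"wy":-0.094,"wz":0}]'
python3 -m handwheel '[{"grip":10,"tx":0,"ty":18,"tz":0,"wx":0,"wy":0,"wz":0},{"grip":10,"tx":0,"ty":0,"tz":0,"wx":0,"wy":0,"wz":0},{"grip":10,"tx":0,"ty":0,"tz":0,"wx":0,"wy":0,"wz":0}]'
python3 plan.py 645 -207 90 1.634;python3 ov.py 4 45.3 624,127,1.634
```

```text
time_s: 5.28
eef_pos: [645.6, -206.9, 107.5]
ee_rot: [-0.516, 0.517, -0.484, 0.482]
force: [-0.5, -0.6, -1.4]
grip_width: 0.227
time_s: 5.53
eef_pos: [644.7, -206.6, 89.9]
ee_rot: [-0.515, 0.516, -0.485, 0.483]
force: [-0.7, 0.3, 0.3]
grip_width: 0.225
option 1 rotvec tool [3.000e-03 3.141e+00 4.000e-03]
option -1 rotvec tool [ 0.003 -0.001 -0.002]
t 5.5333 pos [ 644.7 -206.6   89.9] F [-0.7  0.3  0.3] grip 19.2 j [-0.48  0.77  1.14  0.    1.23 -0.55]
tool axes cols [[0.062, -0.003, 0.998], [-0.998, 0.002, 0.062], [-0.002, -1.0, -0.003]]
world d [ 0.3 -0.4  0.1] tool d [ 0.4 -0.1  0.3]
wrist stick tip px [[291.7, 26.3], [337.4, 26.4]] crop0 270.0 50.0
scene stick tip px [[351.0, 158.7], [343.2, 155.3]] crop0 228.5 68.75
side stick tip px [[362.4, 235.6], [371.7, 233.4]] crop0 296.0 175.5
```

View pics/wrist4.png

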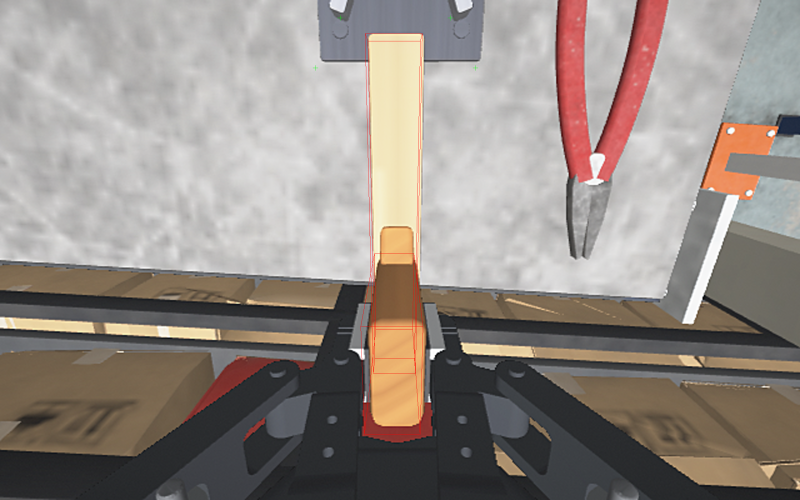

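View pics/side4.png

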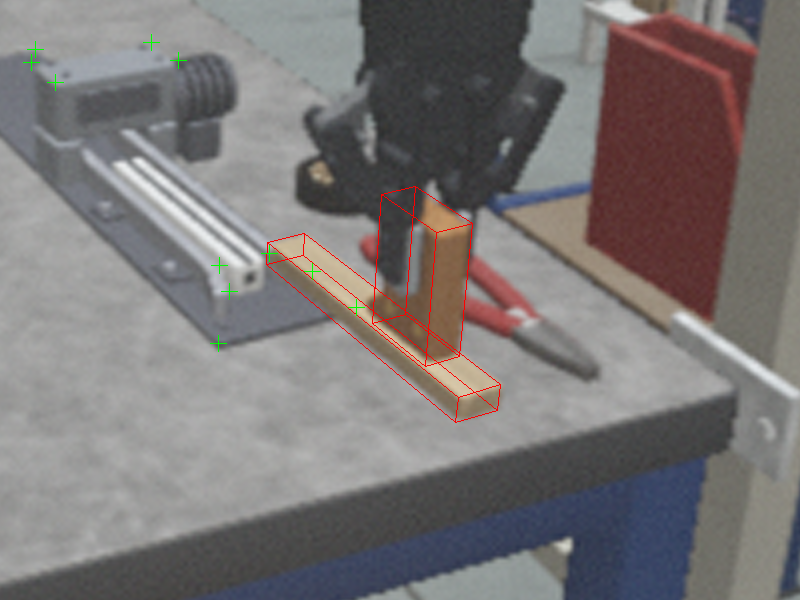

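View pics/scene4.png

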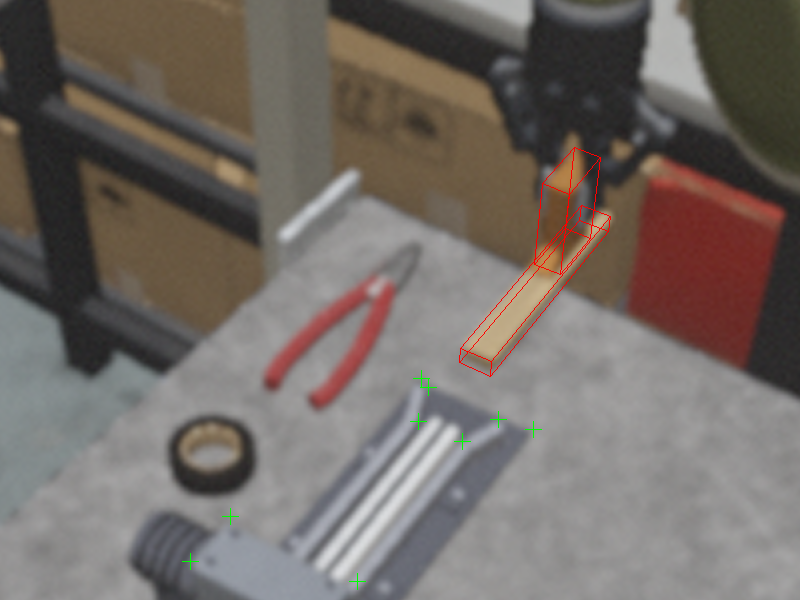

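```bash
python3 - <<'E'
from rig import eyes; import cv2
im=eyes.capture("wrist")["pixels"][:,:,::-1]
cv2.imwrite("pics/w5.png",cv2.resize(im[0:60,240:400],(800,300),interpolation=cv2.INTER_CUBIC))
E
```

```text
(no output)
```

View pics/w5.png

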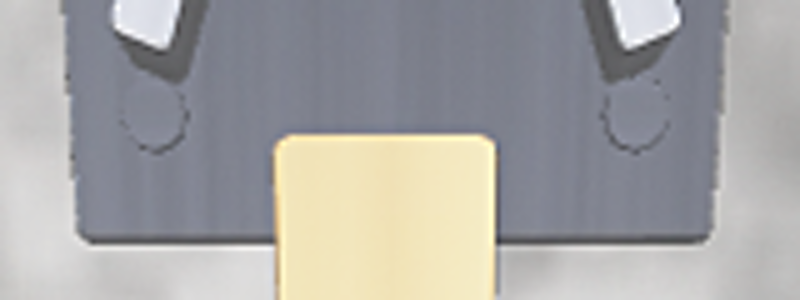

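```bash
python3 -m handwheel '[{"grip":10,"tx":0,"ty":14,"tz":1.2,"wx":0,"wy":0,"wz":0},{"grip":10,"tx":0,"ty":14,"tz":0,"wx":0,"wy":0,"wz":0},{"grip":10,"tx":0,"ty":6.5,"tz":0,"wx":0,"wy":0,"wz":0},{"grip":10,"tx":0,"ty":0,"tz":0,"wx":0,"wy":0,"wz":0}]'
python3 plan.py 645 -207 55.5 1.634
python3 - <<'E'
from rig import eyes; import cv2
im=eyes.capture("wrist")["pixels"][:,:,::-1]
cv2.imwrite("pics/w6.png",cv2.resize(im[0:60,240:400],(800,300),interpolation=cv2.INTER_CUBIC))
im=eyes.capture("side")["pixels"][:,:,::-1]
cv2.imwrite("pics/s6.png",cv2.resize(im[190:310,300:460],(800,600),interpolation=cv2.INTER_CUBIC))
E
```

```text
time_s: 6.07
eef_pos: [645.6, -206.4, 54.4]
ee_rot: [-0.515, 0.516, -0.485, 0.483]
force: [-0.6, 0.8, -1.6]
grip_width: 0.227
option 1 rotvec tool [3.000e-03 3.141e+00 5.000e-03]
option -1 rotvec tool [ 0.003 -0.    -0.002]
t 6.0667 pos [ 645.6 -206.4   54.4] F [-0.6  0.8 -1.6] grip 19.4 j [-0.48  0.81  1.16  0.    1.17 -0.54]
tool axes cols [[0.063, -0.003, 0.998], [-0.998, 0.002, 0.063], [-0.002, -1.0, -0.003]]
world d [-0.6 -0.6  1.1] tool d [ 0.5 -1.1 -0.7]
```

View pics/w6.png

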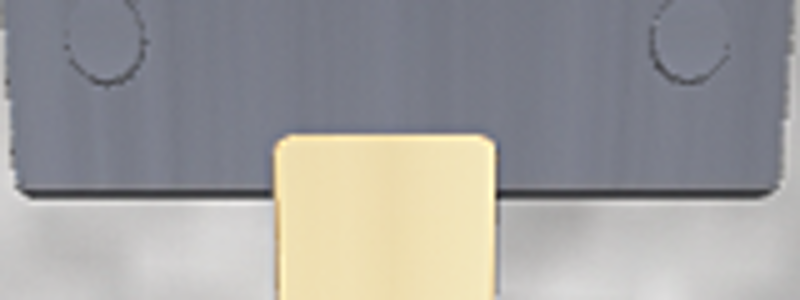

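View pics/s6.png

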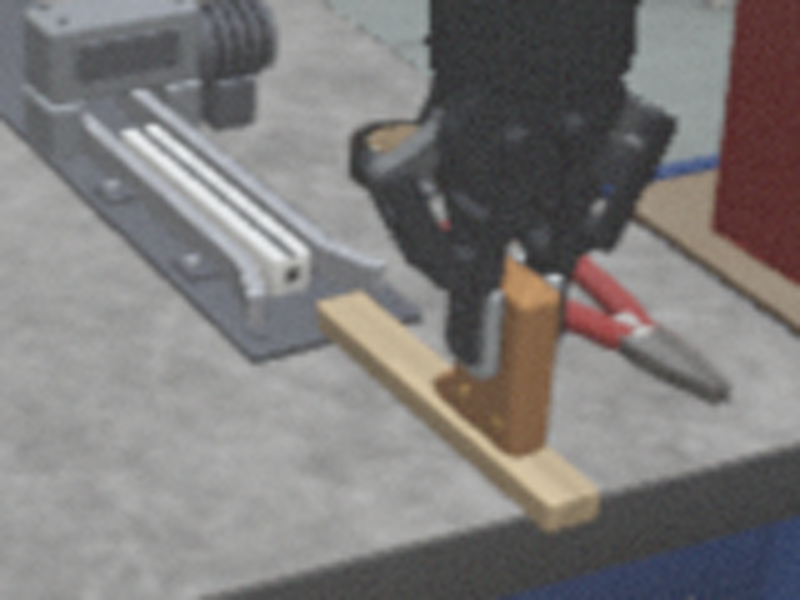

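```bash
python3 -m handwheel '[{"grip":10,"tx":0,"ty":-1.5,"tz":1.5,"wx":0,"wy":0,"wz":0},{"grip":10,"tx":-8,"ty":0,"tz":0,"wx":0,"wy":0,"wz":0},{"grip":10,"tx":-10,"ty":0,"tz":0,"wx":0,"wy":0,"wz":0},{"grip":10,"tx":-8,"ty":0,"tz":0,"wx":0,"wy":0,"wz":0},{"grip":10,"tx":0,"ty":0,"tz":0,"wx":0,"wy":0,"wz":0}]'
python3 plan.py 645 -180 55.5 1.634
python3 - <<'E'
from rig import eyes; import cv2
im=eyes.capture("wrist")["pixels"][:,:,::-1]
cv2.imwrite("pics/w7.png",cv2.resize(im[0:60,240:400],(800,300),interpolation=cv2.INTER_CUBIC))
im=eyes.capture("side")["pixels"][:,:,::-1]
cv2.imwrite("pics/s7.png",cv2.resize(im[190:310,300:460],(800,600),interpolation=cv2.INTER_CUBIC))
im=eyes.capture("scene")["pixels"][:,:,::-1]
cv2.imwrite("pics/c7.png",cv2.resize(im[130:250,260:420],(800,600),interpolation=cv2.INTER_CUBIC))
E
```

```text
time_s: 6.58
eef_pos: [646.4, -178.5, 58.5]
ee_rot: [0.516, -0.516, 0.484, -0.483]
force: [-0.6, 0.5, -2.2]
grip_width: 0.229
option 1 rotvec tool [-1.00e-03 -3.14e+00 -0.00e+00]
option -1 rotvec tool [ 0.     0.002 -0.001]
t 6.5833 pos [ 646.4 -178.5   58.5] F [-0.6  0.5 -2.2] grip 19.5 j [-0.44  0.79  1.19  0.    1.16 -0.51]
tool axes cols [[0.065, -0.0, 0.998], [-0.998, 0.001, 0.065], [-0.001, -1.0, -0.0]]
world d [-1.4 -1.5 -3. ] tool d [ 1.4  3.  -1.5]
```

View pics/w7.png

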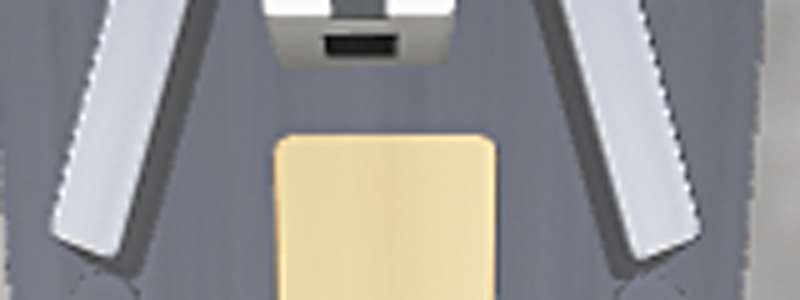

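View pics/s7.png

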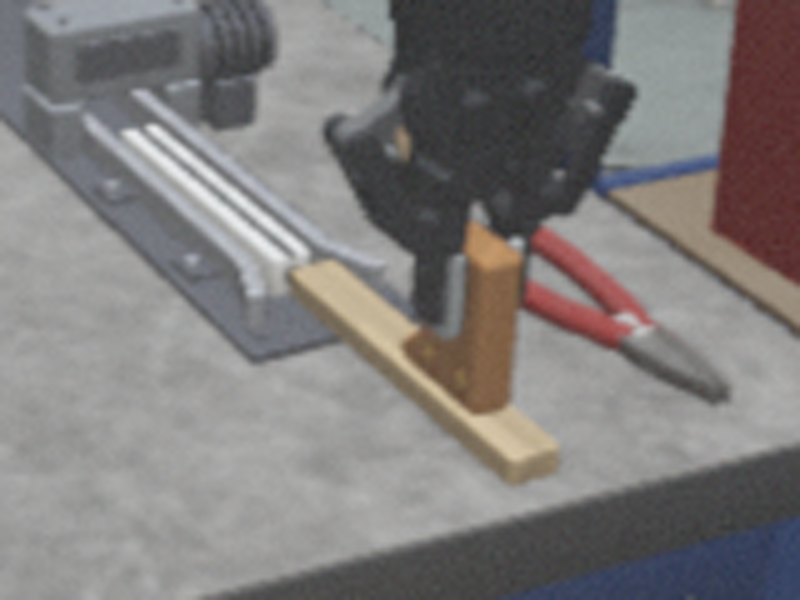

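View pics/c7.png

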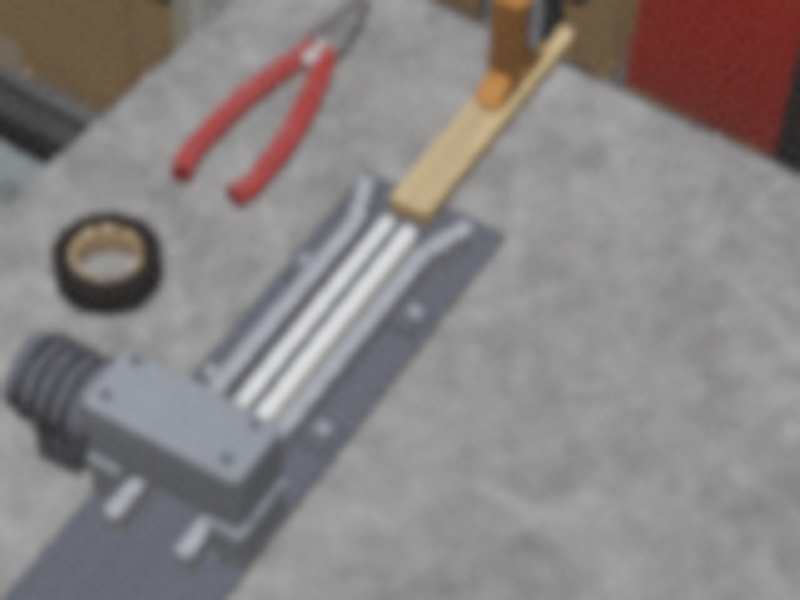

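The stick tip is centred at u≈386 in the zoomed view. The fences are centred at about 375 and the profile's rear face at about 362, so the stick sits about 1 mm too far right. I'll trim that and start pushing.

```bash
python3 -m handwheel '[{"grip":10,"tx":-3,"ty":1.5,"tz":-1.1,"wx":0,"wy":0,"wz":0},{"grip":10,"tx":-6,"ty":0,"tz":0,"wx":0,"wy":0,"wz":0},{"grip":10,"tx":-6,"ty":0,"tz":0,"wx":0,"wy":0,"wz":0},{"grip":10,"tx":-8,"ty":0,"tz":0,"wx":0,"wy":0,"wz":0},{"grip":10,"tx":-8,"ty":0,"tz":0,"wx":0,"wy":0,"wz":0},{"grip":10,"tx":0,"ty":0,"tz":0,"wx":0,"wy":0,"wz":0}]'
python3 plan.py 645 -180 55.5 1.634
cat > look.py <<'E'
import sys,cv2
from rig import eyes
t=sys.argv[1]
im=eyes.capture("wrist")["pixels"][:,:,::-1]
a=cv2.resize(im[0:60,240:400],(800,300),interpolation=cv2.INTER_CUBIC)
s=eyes.capture("side")["pixels"][:,:,::-1]; c=eyes.capture("scene")["pixels"][:,:,::-1]
b=cv2.hconcat([cv2.resize(s[180:300,290:450],(400,300),interpolation=cv2.INTER_CUBIC),cv2.resize(c[140:290,210:410],(400,300),interpolation=cv2.INTER_CUBIC)])
cv2.imwrite(f"pics/l{t}.png",cv2.vconcat([a,b]))
E
python3 look.py 8
```

```text
time_s: 7.23
eef_pos: [643.3, -148.0, 56.8]
ee_rot: [0.516, -0.516, 0.484, -0.483]
force: [0.0, -0.3, -0.9]
grip_width: 0.226
option 1 rotvec tool [-1.00e-03 -3.14e+00 -0.00e+00]
option -1 rotvec tool [ 0.     0.001 -0.001]
t 7.2333 pos [ 643.3 -148.    56.8] F [ 0.  -0.3 -0.9] grip 19.3 j [-0.4   0.77  1.24  0.    1.13 -0.47]
tool axes cols [[0.065, -0.0, 0.998], [-0.998, 0.001, 0.065], [-0.001, -1.0, -0.0]]
world d [  1.7 -32.   -1.3] tool d [32.1  1.3 -0.4]
```

View pics/l8.png

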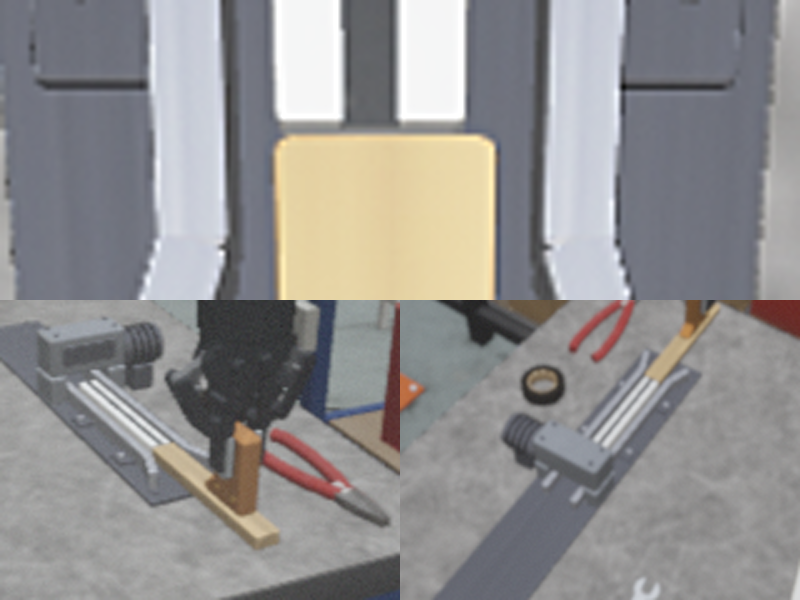

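```bash
python3 -m handwheel '[{"grip":10,"tx":-10,"ty":0,"tz":0,"wx":0,"wy":0,"wz":0},{"grip":10,"tx":-10,"ty":0,"tz":0,"wx":0,"wy":0,"wz":0},{"grip":10,"tx":-10,"ty":0,"tz":0,"wx":0,"wy":0,"wz":0},{"grip":10,"tx":-10,"ty":0,"tz":0,"wx":0,"wy":0,"wz":0},{"grip":10,"tx":-10,"ty":0,"tz":0,"wx":0,"wy":0,"wz":0}]'
python3 plan.py 645 -180 55.5 1.634; python3 look.py 9
```

```text
time_s: 7.8
eef_pos: [640.1, -98.7, 56.8]
ee_rot: [-0.516, 0.516, -0.484, 0.484]
force: [0.7, -0.5, -0.6]
grip_width: 0.229
option 1 rotvec tool [-0.    -3.141 -0.   ]
option -1 rotvec tool [ 0.  0. -0.]
t 7.8 pos [640.1 -98.7  56.8] F [ 0.7 -0.5 -0.6] grip 19.6 j [-0.33  0.75  1.28  0.    1.11 -0.4 ]
tool axes cols [[0.063, -0.0, 0.998], [-0.998, 0.0, 0.063], [-0.0, -1.0, -0.0]]
world d [  4.9 -81.3  -1.3] tool d [81.4  1.3 -0.2]
```

View pics/l9.png

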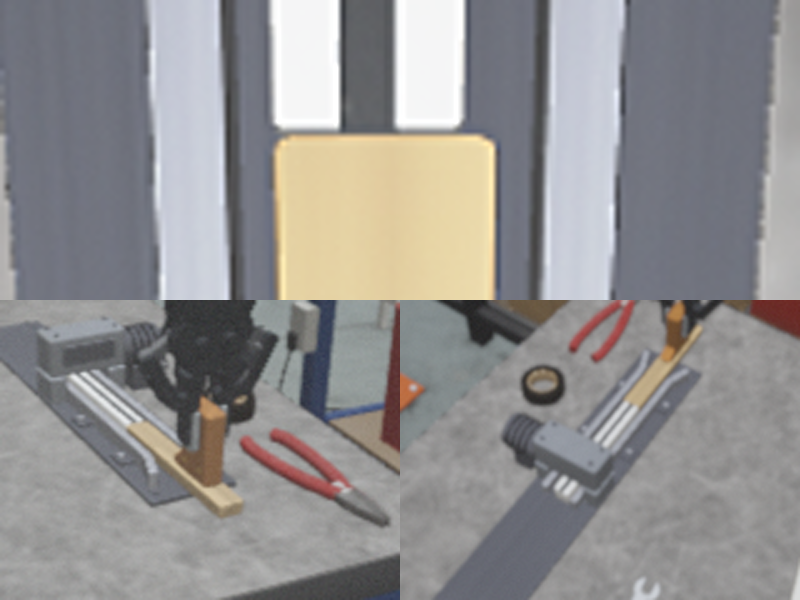

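```bash
python3 -m handwheel '[{"grip":10,"tx":-10,"ty":0,"tz":0,"wx":0,"wy":0,"wz":0},{"grip":10,"tx":-12,"ty":0,"tz":0,"wx":0,"wy":0,"wz":0},{"grip":10,"tx":-12,"ty":0,"tz":0,"wx":0,"wy":0,"wz":0},{"grip":10,"tx":-12,"ty":0,"tz":0,"wx":0,"wy":0,"wz":0},{"grip":10,"tx":-12,"ty":0,"tz":0,"wx":0,"wy":0,"wz":0},{"grip":10,"tx":-12,"ty":0,"tz":0,"wx":0,"wy":0,"wz":0},{"grip":10,"tx":-12,"ty":0,"tz":0,"wx":0,"wy":0,"wz":0},{"grip":10,"tx":-12,"ty":0,"tz":0,"wx":0,"wy":0,"wz":0}]'
python3 plan.py 645 -180 55.5 1.634; python3 look.py 10
```

```text
time_s: 8.62
eef_pos: [634.1, -4.9, 56.8]
ee_rot: [0.516, -0.516, 0.484, -0.484]
force: [1.0, -1.2, -1.0]
grip_width: 0.225
option 1 rotvec tool [0.    3.142 0.   ]
option -1 rotvec tool [ 0. -0. -0.]
t 8.6167 pos [634.1  -4.9  56.8] F [ 1.  -1.2 -1. ] grip 19.3 j [-0.19  0.72  1.33  0.    1.09 -0.26]
tool axes cols [[0.063, -0.0, 0.998], [-0.998, 0.0, 0.063], [-0.0, -1.0, -0.0]]
world d [  10.9 -175.1   -1.3] tool d [175.4   1.3  -0.2]
```

View pics/l10.png

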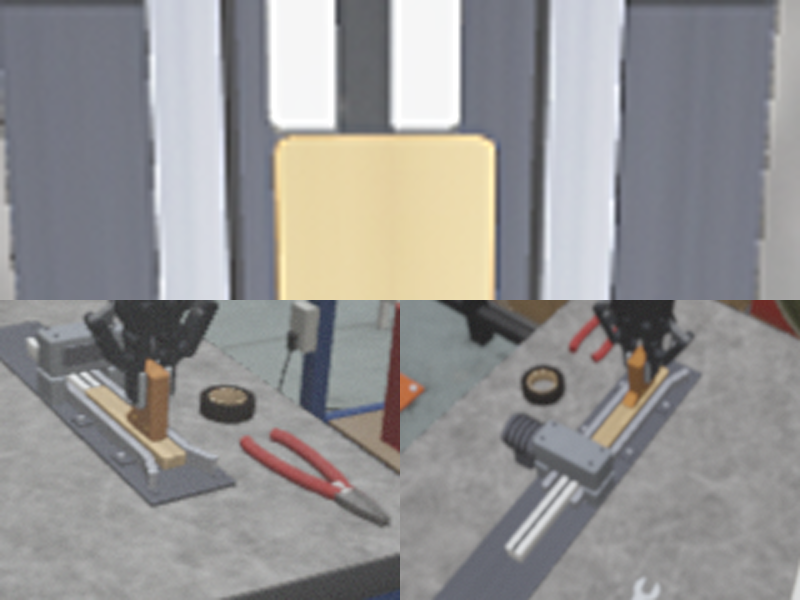

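```bash
python3 -m handwheel '[{"grip":10,"tx":-10,"ty":0,"tz":0,"wx":0,"wy":0,"wz":0},{"grip":10,"tx":-10,"ty":0,"tz":0,"wx":0,"wy":0,"wz":0},{"grip":10,"tx":-10,"ty":0,"tz":0,"wx":0,"wy":0,"wz":0},{"grip":10,"tx":-10,"ty":0,"tz":0,"wx":0,"wy":0,"wz":0},{"grip":10,"tx":-10,"ty":0,"tz":0,"wx":0,"wy":0,"wz":0},{"grip":10,"tx":-10,"ty":0,"tz":0,"wx":0,"wy":0,"wz":0},{"grip":10,"tx":-8,"ty":0,"tz":0,"wx":0,"wy":0,"wz":0},{"grip":10,"tx":-7,"ty":0,"tz":0,"wx":0,"wy":0,"wz":0},{"grip":10,"tx":-4,"ty":0,"tz":0,"wx":0,"wy":0,"wz":0},{"grip":10,"tx":0,"ty":0,"tz":0,"wx":0,"wy":0,"wz":0}]'
python3 plan.py 645 -180 55.5 1.634; python3 look.py 11
python3 - <<'E'
from rig import eyes;import cv2
c=eyes.capture("scene")["pixels"][:,:,::-1];cv2.imwrite("pics/c11.png",cv2.resize(c[170:320,210:410],(800,600),interpolation=cv2.INTER_CUBIC))
E
```

```text
time_s: 9.6
eef_pos: [629.2, 73.5, 56.8]
ee_rot: [0.516, -0.516, 0.484, -0.484]
force: [-0.7, 0.9, -1.8]
grip_width: 0.229
option 1 rotvec tool [-0.    -3.141 -0.   ]
option -1 rotvec tool [ 0.     0.001 -0.   ]
t 9.6 pos [629.2  73.5  56.8] F [-0.7  0.9 -1.8] grip 19.5 j [-0.07  0.72  1.34  0.    1.09 -0.13]
tool axes cols [[0.064, -0.0, 0.998], [-0.998, 0.0, 0.064], [-0.0, -1.0, -0.0]]
world d [  15.8 -253.5   -1.3] tool d [254.    1.2  -0.4]
```

View pics/l11.png

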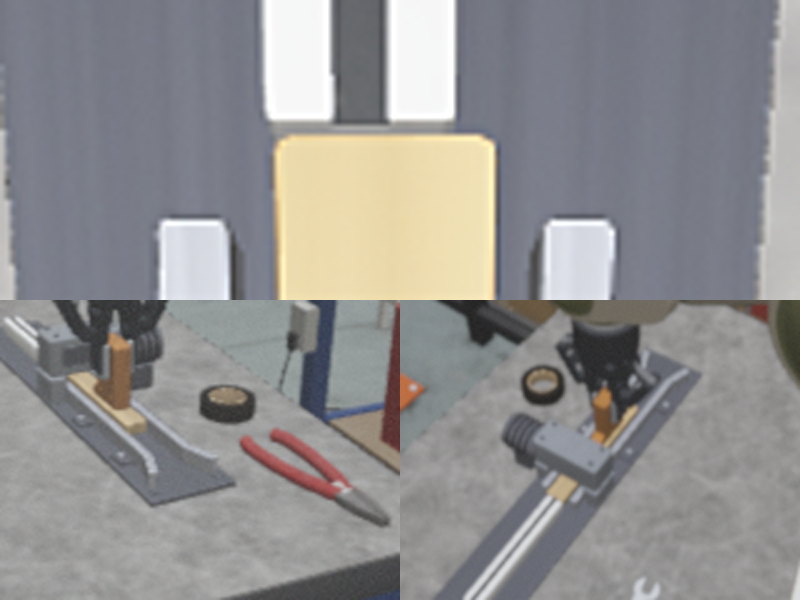

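View pics/c11.png

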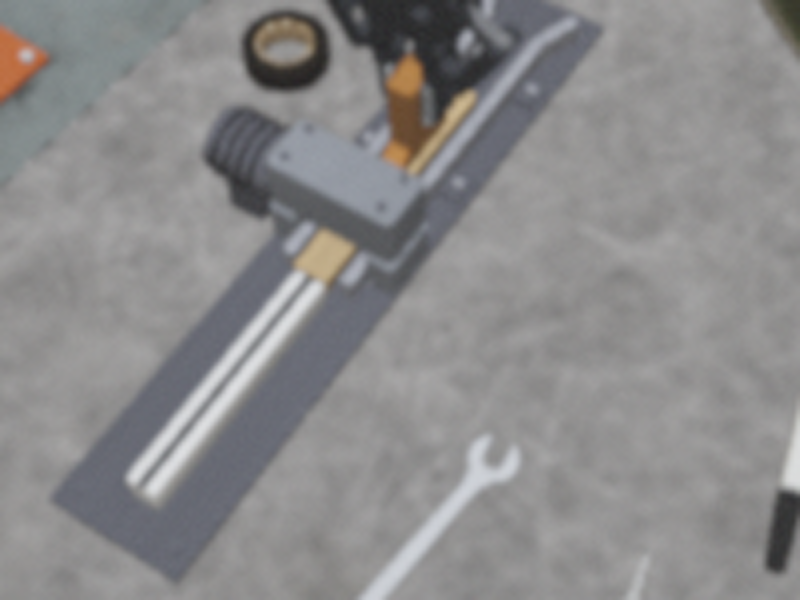

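The profile's rear end is past the exit and the fence ends, about 9 mm beyond the fences in the wrist view, so I'll retract.

```bash
python3 -m handwheel '[{"grip":10,"tx":8,"ty":0,"tz":0,"wx":0,"wy":0,"wz":0},{"grip":10,"tx":15,"ty":0,"tz":0,"wx":0,"wy":0,"wz":0},{"grip":10,"tx":20,"ty":0,"tz":0,"wx":0,"wy":0,"wz":0},{"grip":10,"tx":20,"ty":0,"tz":0,"wx":0,"wy":0,"wz":0},{"grip":10,"tx":20,"ty":0,"tz":0,"wx":0,"wy":0,"wz":0},{"grip":10,"tx":20,"ty":0,"tz":0,"wx":0,"wy":0,"wz":0},{"grip":10,"tx":20,"ty":0,"tz":0,"wx":0,"wy":0,"wz":0},{"grip":10,"tx":20,"ty":0,"tz":0,"wx":0,"wy":0,"wz":0},{"grip":10,"tx":10,"ty":0,"tz":0,"wx":0,"wy":0,"wz":0},{"grip":10,"tx":0,"ty":0,"tz":0,"wx":0,"wy":0,"wz":0}]'
python3 -m handwheel '[{"grip":10,"tx":0,"ty":-15,"tz":0,"wx":0,"wy":0,"wz":0},{"grip":10,"tx":0,"ty":-25,"tz":0,"wx":0,"wy":0,"wz":0},{"grip":10,"tx":0,"ty":-20,"tz":0,"wx":0,"wy":0,"wz":0},{"grip":10,"tx":0,"ty":0,"tz":0,"wx":0,"wy":0,"wz":0}]'
python3 plan.py 416 -122 116.8 1.445; python3 look.py 12
```

```text
time_s: 10.63
eef_pos: [638.8, -83.3, 56.8]
ee_rot: [-0.515, 0.515, -0.485, 0.485]
force: [0.2, -0.3, -1.3]
grip_width: 0.225
time_s: 10.97
eef_pos: [640.6, -80.0, 121.2]
ee_rot: [0.517, -0.514, 0.482, -0.486]
force: [-0.3, -0.2, -0.9]
grip_width: 0.226
option 1 rotvec tool [ 0.003 -2.952  0.01 ]
option -1 rotvec tool [-0.007  0.189  0.002]
t 10.9667 pos [640.6 -80.  121.2] F [-0.3 -0.2 -0.9] grip 19.3 j [-0.31  0.67  1.24  0.    1.22 -0.37]
tool axes cols [[0.064, 0.007, 0.998], [-0.998, -0.002, 0.064], [0.002, -1.0, 0.007]]
world d [-224.6  -42.    -4.4] tool d [  27.6    3.  -226.9]
```

View pics/l12.png

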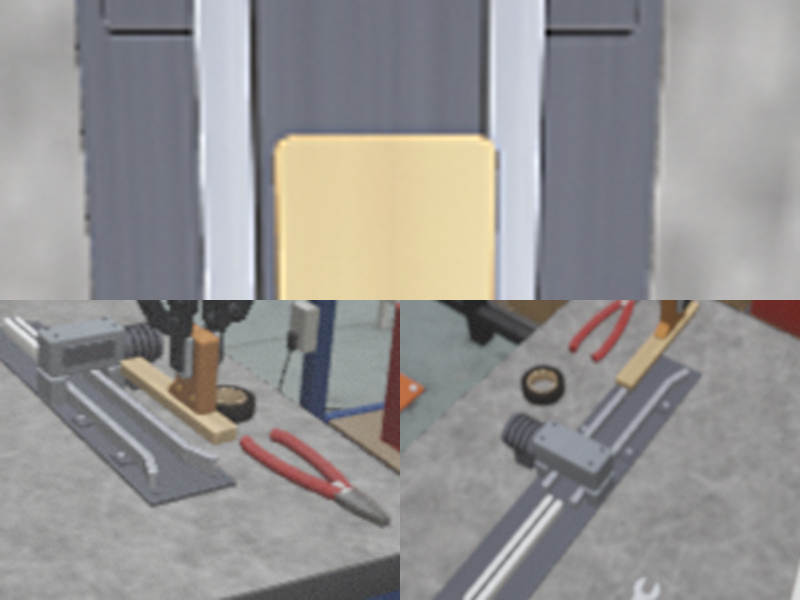

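```bash
python3 -m handwheel '[{"grip":10,"tx":4,"ty":0,"tz":-18,"wx":0,"wy":0,"wz":0},{"grip":10,"tx":4,"ty":0,"tz":-28,"wx":0,"wy":0,"wz":0},{"grip":10,"tx":4,"ty":0,"tz":-28,"wx":0,"wy":0,"wz":0},{"grip":10,"tx":4,"ty":0,"tz":-28,"wx":0,"wy":0,"wz":0},{"grip":10,"tx":4,"ty":0,"tz":-28,"wx":0,"wy":0,"wz":0},{"grip":10,"tx":4,"ty":0,"tz":-28,"wx":0,"wy":0,"wz":0},{"grip":10,"tx":3,"ty":0,"tz":-28,"wx":0,"wy":0,"wz":0},{"grip":10,"tx":0,"ty":0,"tz":-14,"wx":0,"wy":0,"wz":0},{"grip":10,"tx":0,"ty":0,"tz":0,"wx":0,"wy":0,"wz":0},{"grip":10,"tx":0,"ty":0,"tz":0,"wx":0,"wy":0,"wz":0}]'
python3 -m handwheel '[{"grip":10,"tx":0,"ty":15,"tz":0,"wx":0,"wy":0,"wz":0},{"grip":10,"tx":0,"ty":20,"tz":0,"wx":0,"wy":0,"wz":0},{"grip":10,"tx":0,"ty":18,"tz":0,"wx":0,"wy":0,"wz":0},{"grip":10,"tx":0,"ty":10,"tz":0,"wx":0,"wy":0,"wz":0},{"grip":10,"tx":0,"ty":0,"tz":0,"wx":0,"wy":0,"wz":0},{"grip":10,"tx":0,"ty":0,"tz":0,"wx":0,"wy":0,"wz":0}]'
python3 plan.py 416 -122 45.3 1.634;  python3 ov.py 13 45.3 624.7,130,1.634
```

```text
time_s: 11.95
eef_pos: [440.8, -119.6, 116.2]
ee_rot: [-0.515, 0.515, -0.485, 0.484]
force: [1.1, 0.4, -1.1]
grip_width: 0.226
time_s: 12.45
eef_pos: [441.6, -119.5, 53.3]
ee_rot: [-0.516, 0.516, -0.484, 0.484]
force: [0.0, 0.5, -1.5]
grip_width: 0.227
option 1 rotvec tool [-1.000e-03 -3.141e+00 -1.000e-03]
option -1 rotvec tool [ 0.001  0.    -0.001]
t 12.45 pos [ 441.6 -119.5   53.3] F [ 0.   0.5 -1.5] grip 19.3 j [-0.52  0.41  1.9   0.    0.84 -0.58]
tool axes cols [[0.063, -0.001, 0.998], [-0.998, 0.001, 0.063], [-0.001, -1.0, -0.001]]
world d [-25.6  -2.5  -8. ] tool d [  0.9   8.1 -25.7]
wrist stick tip px [[291.6, 26.3], [337.3, 26.4]] crop0 270.0 50.0
scene stick tip px [[400.3, 225.4], [391.3, 221.1]] crop0 277.0 130.25
side stick tip px [[263.2, 249.3], [273.4, 247.0]] crop0 184.75 190.25
```

View pics/side13.png

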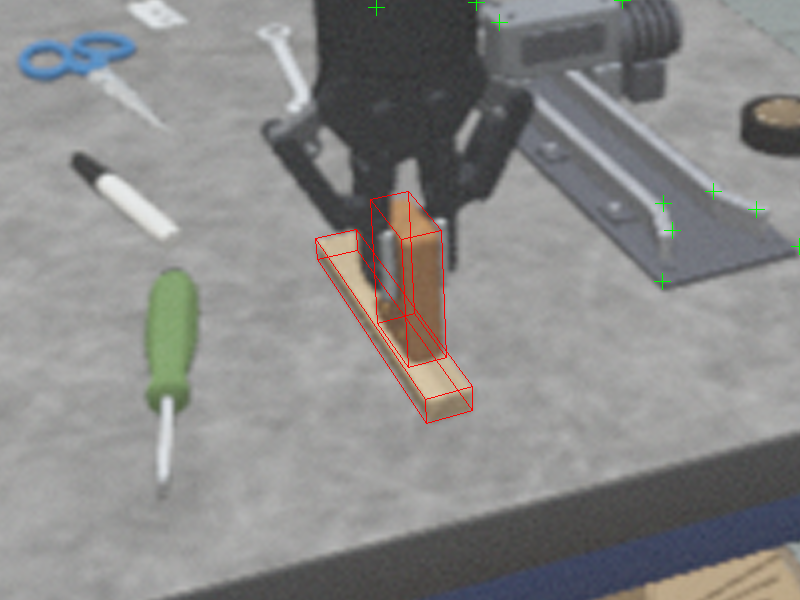

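Clear bench all round. I'll lower in small steps until contact.

```bash
python3 -m handwheel '[{"grip":10,"tx":0,"ty":4,"tz":0,"wx":0,"wy":0,"wz":0},{"grip":10,"tx":0,"ty":2,"tz":0,"wx":0,"wy":0,"wz":0},{"grip":10,"tx":0,"ty":0,"tz":0,"wx":0,"wy":0,"wz":0}]'
python3 -m handwheel '[{"grip":10,"tx":0,"ty":1,"tz":0,"wx":0,"wy":0,"wz":0},{"grip":10,"tx":0,"ty":0.5,"tz":0,"wx":0,"wy":0,"wz":0},{"grip":10,"tx":0,"ty":0,"tz":0,"wx":0,"wy":0,"wz":0}]'
```

```text
time_s: 12.85
eef_pos: [440.9, -119.6, 47.6]
ee_rot: [-0.515, 0.516, -0.484, 0.484]
force: [-0.1, 0.7, -1.1]
grip_width: 0.225
time_s: 13.1
eef_pos: [441.0, -119.7, 46.2]
ee_rot: [-0.515, 0.516, -0.484, 0.484]
force: [-0.7, 0.2, -1.2]
grip_width: 0.229
```

```bash
python3 -m handwheel '[{"grip":10,"tx":0,"ty":1,"tz":0,"wx":0,"wy":0,"wz":0},{"grip":10,"tx":0,"ty":0,"tz":0,"wx":0,"wy":0,"wz":0}]'
python3 -m handwheel '[{"grip":10,"tx":0,"ty":1,"tz":0,"wx":0,"wy":0,"wz":0},{"grip":10,"tx":0,"ty":0,"tz":0,"wx":0,"wy":0,"wz":0}]'
```

```text
time_s: 13.27
eef_pos: [441.1, -119.7, 45.4]
ee_rot: [0.516, -0.515, 0.484, -0.484]
force: [0.1, -0.4, -1.5]
grip_width: 0.226
time_s: 13.43
eef_pos: [441.2, -119.8, 45.3]
ee_rot: [-0.516, 0.516, -0.484, 0.484]
force: [-4.1, 1.4, 14.1]
grip_width: 0.227
```

```bash
python3 -m handwheel '[{"grip":10,"tx":0,"ty":-0.8,"tz":0,"wx":0,"wy":0,"wz":0},{"grip":30,"tx":0,"ty":0,"tz":0,"wx":0,"wy":0,"wz":0},{"grip":50,"tx":0,"ty":0,"tz":0,"wx":0,"wy":0,"wz":0},{"grip":70,"tx":0,"ty":0,"tz":0,"wx":0,"wy":0,"wz":0},{"grip":70,"tx":0,"ty":0,"tz":0,"wx":0,"wy":0,"wz":0},{"grip":70,"tx":0,"ty":0,"tz":0,"wx":0,"wy":0,"wz":0}]'
python3 -m handwheel '[{"grip":70,"tx":0,"ty":-15,"tz":0,"wx":0,"wy":0,"wz":0},{"grip":70,"tx":0,"ty":-30,"tz":0,"wx":0,"wy":0,"wz":0},{"grip":70,"tx":0,"ty":-30,"tz":0,"wx":0,"wy":0,"wz":0},{"grip":70,"tx":0,"ty":-30,"tz":0,"wx":0,"wy":0,"wz":0},{"grip":70,"tx":0,"ty":-10,"tz":0,"wx":0,"wy":0,"wz":0},{"grip":70,"tx":0,"ty":0,"tz":0,"wx":0,"wy":0,"wz":0}]'
python3 - <<'E'
from rig import eyes;import cv2
c=eyes.capture("scene")["pixels"][:,:,::-1];cv2.imwrite("pics/c14.png",cv2.resize(c[150:330,210:450],(800,600),interpolation=cv2.INTER_CUBIC))
c=eyes.capture("side")["pixels"][:,:,::-1];cv2.imwrite("pics/s14.png",cv2.resize(c[150:320,220:440],(776,600),interpolation=cv2.INTER_CUBIC))
E
```

```text
time_s: 13.93
eef_pos: [441.0, -119.7, 45.0]
ee_rot: [-0.515, 0.515, -0.484, 0.484]
force: [-0.3, -0.2, 0.1]
grip_width: 0.823
time_s: 14.43
eef_pos: [442.1, -120.2, 162.5]
ee_rot: [0.516, -0.515, 0.482, -0.486]
force: [-0.2, -0.7, -0.2]
grip_width: 0.819
```

View pics/c14.png

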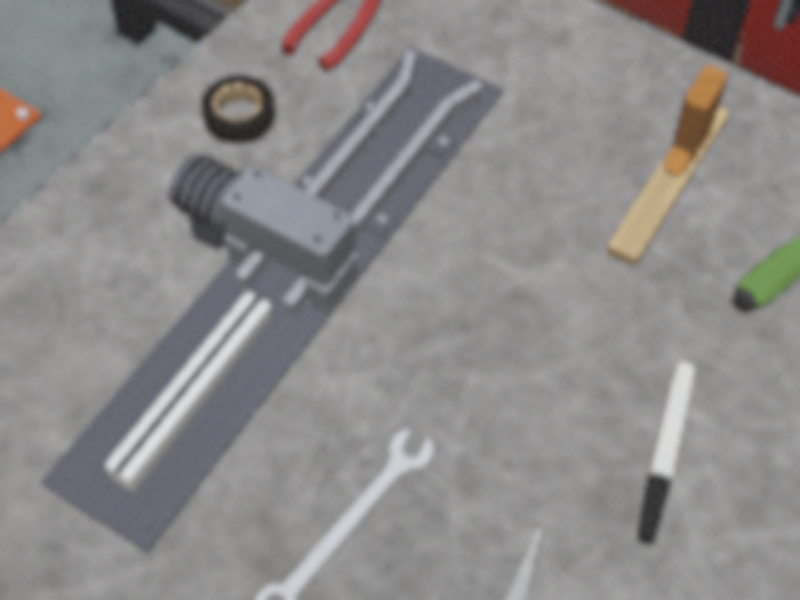

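View pics/s14.png

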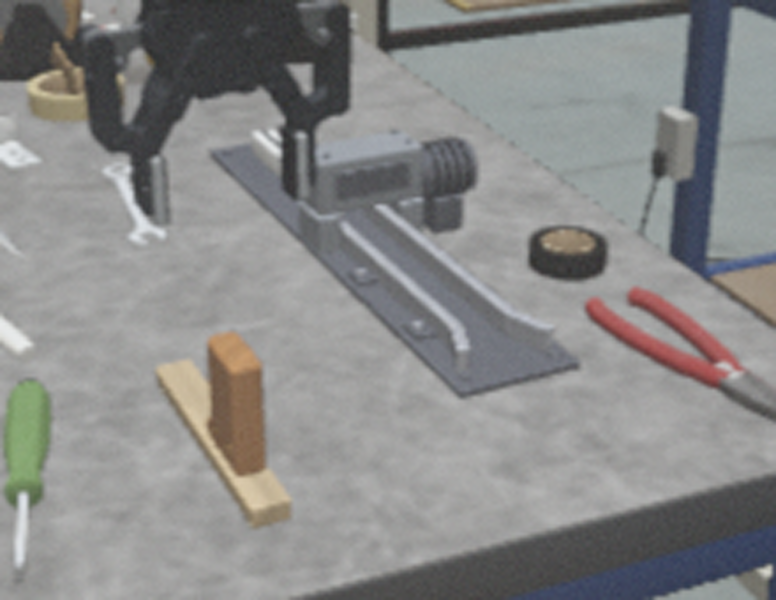

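```bash
python3 - <<'E'
from h import *; from rig import eyes,ctrl,sense
S=eyes.capture("scene")
for p in [(117,472),(257,298)]:
    w=ray(S,unz(p,800/240,(210,150)),26); d=w[:2]-[624.2,129.5]; c,s=np.cos(1.634),np.sin(1.634)
    print((c*d[0]+s*d[1]).round(1),(-s*d[0]+c*d[1]).round(1))
print(sense()["time_s"])
E
```

```text
223.1 2.6
64.6 1.5
14.5833
```

The profile's centre is at about 144 mm, with its rear end at 64 mm past the 40 mm exit and its lateral offset about 2 mm. The stick is standing free, and the spanner and tape are at their original pixels. I'll hand in now.

```bash
python3 -c "
from rig import ctrl
print(ctrl.finish_job())"
```

```text
the job is handed in; nothing more can be done
None
```

I gripped the push stick by its handle and pushed the profile under the guard onto the outfeed bed. I then drew the stick back and stood it upright on the open bench, and handed the job in at about 14.6 s of the 54 s. No verdict was reported.

**Profile:** the last scene picture puts its rear end at about 65 mm and its front at about 223 mm past the entrance. That makes its centre about 144 mm, with a lateral offset of about 2 mm. The two ends measure about 158.5 mm apart, against the true 160 mm.

**Stick:** it stands near (441, -120) mm, clear of the feeder and the profile.

**Bystanders:** the spanner and tape look unmoved, at the same picture positions as at the start.

**Contact:** I saw no sign of the gripper touching the profile. The highest wrist force I read was about 14 N, when I set the stick down.

**Disagreements between checks:**
- The cameras differed on the feeder's position along the channel by about 7 mm, and on its sideways position by 1 to 3 mm. I centred the stick on the fences from the wrist picture at fence height, so this did not affect the push.
- In the side picture the handle's top looked about 4 mm lower than the 85 mm given. I left this unresolved because it did not affect the grip.

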